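# Make up the staining-class tray

### The job

Make up the tray for the afternoon staining class. Lift every slide rack up and off the pegs of the draining stand and lower it gently, never dropping it, into a glass staining dish on the tray, one rack to a dish and standing flat on its bottom; and stack all the closed grey slide boxes flat and squarely, edges flush and all lying the same way, in one column in the empty bay of the tray. Keep the dishes standing on the tray, and leave the bottles and other things on the bench where they are.

Things in the scene. Friction and masses are not known exactly. Their poses are not given: they have to be found in the camera images.
- stand: Fixed steel draining stand, its yaw and place vary. Drip pan 170 x 330 mm (origin: centre of its underside). A cross bar (10 mm thick, x = +77 mm, 190 mm up) on two posts at y = +-156 mm, 200 mm tall, carries three pairs of pegs that point to its -x (robot) side; see peg0 to peg2.
- tray: Fixed plain aluminium class tray, outside 270 x 280 mm, rim 14 mm high, floor 4 mm thick (origin: centre of its underside); place and yaw vary. Three open glass staining dishes stand on it in a row along its x axis in its +y half (dish0 to dish2); its -y half is the empty bay.
- bay (a point): Centre of the tray's empty bay, on the tray floor, with the tray's axes. The bay is 262 mm along x, and runs from 70 mm on its -y side (tray rim) to about 86 mm on its +y side (walls of the dishes): a box set with its long side along y leaves the fingers most room.
- peg0 (a point): Peg pair at the stand's y = -105 mm: point midway between its two pegs on their axes (190 mm up, stand x = -8 mm), stand's axes. The pegs, 6 mm thick and 60 mm apart, run level from the cross bar to 17 mm on the -x side of this point, then turn up; tips 28 mm out, their tops 20 mm above this point. A bar on them must rise 25 mm to come out towards -x.
- peg1 (a point): Peg pair at the stand's y = 0 mm: point midway between its two pegs on their axes (190 mm up, stand x = -8 mm), stand's axes. The pegs, 6 mm thick and 60 mm apart, run level from the cross bar to 17 mm on the -x side of this point, then turn up; tips 28 mm out, their tops 20 mm above this point. A bar on them must rise 25 mm to come out towards -x.
- peg2 (a point): Peg pair at the stand's y = 105 mm: point midway between its two pegs on their axes (190 mm up, stand x = -8 mm), stand's axes. The pegs, 6 mm thick and 60 mm apart, run level from the cross bar to 17 mm on the -x side of this point, then turn up; tips 28 mm out, their tops 20 mm above this point. A bar on them must rise 25 mm to come out towards -x.
- dish0: Open glass staining dish, 0.4 kg, loose on the tray: outside 66 (x) by 106 (y) by 55 mm high, origin at the centre of its underside; walls and bottom 4 mm thick, so inside 58 (x) by 98 (y) by 51 mm deep. Takes one rack, lengthwise along y, its bail standing out above the rim.
- dish1: Open glass staining dish, 0.4 kg, loose on the tray: outside 66 (x) by 106 (y) by 55 mm high, origin at the centre of its underside; walls and bottom 4 mm thick, so inside 58 (x) by 98 (y) by 51 mm deep. Takes one rack, lengthwise along y, its bail standing out above the rim.
- dish2: Open glass staining dish, 0.4 kg, loose on the tray: outside 66 (x) by 106 (y) by 55 mm high, origin at the centre of its underside; walls and bottom 4 mm thick, so inside 58 (x) by 98 (y) by 51 mm deep. Takes one rack, lengthwise along y, its bail standing out above the rim.
- rack0: Loose steel slide rack, about 200 g, may be absent: basket 44 (x) by 88 (y) by 40 mm high, origin at the centre of its underside. Rigid wire bail: uprights at y = +-41 mm, level 5 mm bar along y, axis 85 mm above the origin, with a black grip sleeve 12 mm thick, 40 mm long in the middle. Hangs by the bar on a peg pair (30 mm either side of its middle): pinch the sleeve from above across x.
- rack1: Loose steel slide rack, about 200 g, may be absent: basket 44 (x) by 88 (y) by 40 mm high, origin at the centre of its underside. Rigid wire bail: uprights at y = +-41 mm, level 5 mm bar along y, axis 85 mm above the origin, with a black grip sleeve 12 mm thick, 40 mm long in the middle. Hangs by the bar on a peg pair (30 mm either side of its middle): pinch the sleeve from above across x.
- rack2: Loose steel slide rack, about 200 g, may be absent: basket 44 (x) by 88 (y) by 40 mm high, origin at the centre of its underside. Rigid wire bail: uprights at y = +-41 mm, level 5 mm bar along y, axis 85 mm above the origin, with a black grip sleeve 12 mm thick, 40 mm long in the middle. Hangs by the bar on a peg pair (30 mm either side of its middle): pinch the sleeve from above across x.
- box0: Loose closed grey slide box, possibly absent: 92 (x) by 68 (y) by 34 mm high, flat top and bottom, origin at the centre of its underside, z up; about 160 g (mass varies). At the start it lies flat on the bench. All slide boxes are alike.
- box1: Loose closed grey slide box, possibly absent: 92 (x) by 68 (y) by 34 mm high, flat top and bottom, origin at the centre of its underside, z up; about 160 g (mass varies). At the start it lies flat on the bench. All slide boxes are alike.
- box2: Loose closed grey slide box, possibly absent: 92 (x) by 68 (y) by 34 mm high, flat top and bottom, origin at the centre of its underside, z up; about 160 g (mass varies). At the start it lies flat on the bench. All slide boxes are alike.
- box3: Loose closed grey slide box, possibly absent: 92 (x) by 68 (y) by 34 mm high, flat top and bottom, origin at the centre of its underside, z up; about 160 g (mass varies). At the start it lies flat on the bench. All slide boxes are alike.
- box4: Loose closed grey slide box, possibly absent: 92 (x) by 68 (y) by 34 mm high, flat top and bottom, origin at the centre of its underside, z up; about 160 g (mass varies). At the start it lies flat on the bench. All slide boxes are alike.
- jar: Bystander, to be left alone: small closed amber glass jar, 52 mm across, 70 mm tall, origin at the centre of its underside.
- oil: Bystander, to be left alone: small dropper bottle of immersion oil, 32 mm across, 60 mm tall, origin at the centre of its underside.
- reagent: Bystander, to be left alone: clear round reagent bottle, 72 mm across, 150 mm tall, origin at the centre of its underside.
- wash: Bystander, to be left alone: white plastic wash bottle, 64 mm across, 150 mm tall, origin at the centre of its underside.
- beaker: Bystander, to be left alone: low empty glass beaker, 70 mm across, 45 mm tall, origin at the centre of its underside.
Things that resemble listed ones, but are neither listed nor needed, are in the scene too. What is shaped like the box4 but turquoise is not meant.

How it is judged:
By the outcome, as a careful person would: the job done as asked, in the order asked, and still so for the second after the job is handed in, with the robot touching nothing.
Of rack0, rack1, rack2 only 2 to 3 are there at a start; the rules pass over those that are not, and their reading is None.
Of box0, box1, box2, box3, box4 only 4 to 5 are there at a start; the rules pass over those that are not, and their reading is None.
At some moment in a run one of dish0, dish1, dish2 may be knocked a few centimetres aside while the robot is not near it.
It also fails if it takes over 210 s, if anything falls off the work surface, if the arm or the gripper's body presses on something with over 40 N, if the wrist force passes 120 N, or if a joint passes its speed limit or range.

### The arm

A 7-joint arm with a two-finger parallel gripper is mounted at the origin on the work surface. World frame = base frame: x ahead of the robot, y to its left, z up, the work surface at z = 0. Lengths are in mm, angles in degrees, forces in N, time in s.
With the tool pointing down it reaches from about 400 to 850 mm from the base axis. Payload 4.5 kg.
Tool frame: the origin (TCP) lies on the centre line of the jaws, within the pads' length; the fingertips stand 19 mm ahead of it and the grasp point (between the pads) is the TCP; z points along the fingers, y is the line along which they close (so a half turn about z gives the same grasp; the last joint's range is limited). The gripper opens to 85 mm and grips with 20 to 120 N. Pads are 22 mm wide; open, the fingers measure 114 mm over their backs; the gripper's body (76 mm by 85 mm) begins 54 mm behind the grasp point. The pads swing forward as they close: fully open they stand 13 mm farther back than shut.
Start: joints at [-71.001, 39.483, -11.15, 89.685, 9.013, 51.709, -12.324], TCP at [183.366, 597.522, 213.317] pointing down, gripper open.
Joint ranges: [-172.22, 172.22], [-26.19, 119.32], [-84.43, 86.54], [7.71, 146.69], [-57.33, 237.33], [2.42, 119.75], [-152.13, 152.13]. Speed limits (degrees/s): [147.25, 147.25, 180, 180, 180, 180, 180].

### API

Orientations are given as a 3x3 rotation matrix whose columns are the frame's x, y, z axes.
In Python, from station import robot gives the robot as it stands.
- The arm moves only by the tool move_arm, never from a script. Its argument "rows" is a list of rows, each a list of 7 numbers: the turn, a rotation vector about the world's x, y, z in rad, then the shift along the world's x, y, z in cm, then the closure, from -1 (fully open) to 1 (shut). In form: [[wx, wy, wz, x, y, z, claw], ...]. A call has 1 to 8 rows; each row is the pose to reach, as a shift and turn from the pose commanded when the call began; what a row does not reach only later rows make up. A row lasts 1/10 s, in which the tool goes at most 50 mm and 8.59 degrees, less where a joint would pass 70% of its speed; a pose out of reach is approached as far as the arm can. A call with a gripper value outside its range is refused whole. The fingers move at their own pace and stop on an object; "force" is the grip in N (left out, the last holds). Time passes only in rows, so rows that repeat a pose let the fingers close. It gives the time, the measured TCP pose, the force, the opening and the grip force at its end, in the units of the state.
- robot.sense(): the state, without advancing time (a new reading comes with each control period).
- robot.capture(name): name is "scene" or "top"; returns the picture (384x512x3 uint8, red, green, blue); there is no depth.
- robot.camera_params(name): a dict with "K" (3x3 intrinsics, pixels), "rvec" (rotation vector, rad) and "tvec" (3), from world to camera coordinates, as OpenCV has them. Camera axes: x right, y down, z forward; pixel columns grow to the right and rows downward; lengths in mm; the calibration is good to about 2 mm. A picture is of the moment at which its call begins. camera_params takes no time and is no camera call.
- robot.finish_job(): hands the job in; it is judged then, once.
The state is a dict: "time": time; "joint_pos": joint angles; "joint_velocities": joint speeds; "joint_efforts": joint torques, N m; "ee_pos": TCP position; "orientation": TCP orientation; "force": force on the tool from outside, world axes, zero at the start; "ft_torque": the same for the moment, N m; "gripper_width": finger opening in mm; "grasp_force": force on a finger pad.
Only numpy, scipy, OpenCV 4.12 (cv2) and the standard library are available. Lean on these libraries where they do the work, as an engineer would, in place of code of your own. Each camera call takes 0.05 s, during which the arm holds its last target. There are 200 camera calls.

## Working session

There is one attempt and no reset: what is moved stays moved. The work goes in short steps, Python scripts to look and compute and a tool call to move; the robot and the scene stay as the last step left them, time stands still between calls to the robot, and variables do not carry over. Pictures are saved under pics/ and viewed, at most 14 in all, crops included, and the job is handed in when it is done.

Besides the shell and the picture viewer there is one more tool, called after ">>>" as a command line: name --pt "numbers of a row" for each row, then --argument value for the rest. move_arm: Moves the arm, as the interface text tells. Its arguments: {"type":"object","properties":{"rows":{"type":"array"},"force":{"type":"number"}},"required":["rows"]}

```bash
ls; mkdir -p pics; cat > h.py <<'E'
import numpy as np,cv2
from station import robot
def cam(n):
    p=robot.camera_params(n);return np.array(p["K"],float),cv2.Rodrigues(np.array(p["rvec"],float))[0],np.array(p["tvec"],float).ravel()
def ray(n,u,v,z):
    K,R,t=cam(n);d=R.T@np.linalg.inv(K)@np.array([u,v,1.]);c=-R.T@t
    return (c+d*(z-c[2])/d[2]).round(1)
def proj(n,P):
    K,R,t=cam(n);q=(K@(R@np.atleast_2d(P).T+t[:,None]));return (q[:2]/q[2]).T.round(1)
def snap(n,f,box=None,s=1):
    im=robot.capture(n)[:,:,::-1].copy()
    if box: im=im[box[1]:box[3],box[0]:box[2]]
    if s!=1: im=cv2.resize(im,None,fx=s,fy=s,interpolation=cv2.INTER_CUBIC)
    cv2.imwrite("pics/"+f,im)
E
python3 - <<'E'
from h import *
for n in("scene","top"):
    snap(n,n+"0.png",s=1.56); K,R,t=cam(n);print(n,K.round(1).tolist(),(-R.T@t).round(1),R.round(2).tolist())
print(robot.sense())
E
```

```text
pics
scene [[446.7, 0.0, 250.5], [0.0, 446.7, 187.4], [0.0, 0.0, 1.0]] [1010.9  594.1 1441.9] [[-0.77, 0.64, -0.0], [0.55, 0.66, -0.51], [-0.32, -0.39, -0.86]]
top [[450.2, 0.0, 261.5], [0.0, 450.2, 194.7], [0.0, 0.0, 1.0]] [ 281.     5.6 1699.7] [[0.02, -1.0, 0.02], [-0.99, -0.02, -0.15], [0.15, -0.01, -0.99]]
{'time': 0.1, 'joint_pos': array([-71.00143958,  39.5296045 , -11.14379999,  89.73968294,
         9.01217289,  51.7077755 , -12.32634231]), 'joint_velocities': array([-0.06287759, -0.00514535,  0.04051201, -0.10037349,  0.01109324,
       -0.08790646,  0.02851017]), 'joint_efforts': array([-4.05160245e-03, -5.40598154e+01, -1.27143502e+00, -1.58984005e+01,
        9.45174746e-03,  4.40524847e-03,  1.67345860e-05]), 'ee_pos': array([183.25311109, 596.89050595, 212.54669811]), 'orientation': array([[-9.55993649e-01,  2.93387128e-01, -3.67585190e-04],
       [ 2.93387332e-01,  9.55992279e-01, -1.62363502e-03],
       [-1.24945012e-04, -1.66002960e-03, -9.99998614e-01]]), 'force': array([-0.53147951, -0.91013187, -0.43804482]), 'ft_torque': array([-0.00451744, -0.00510458,  0.01359191]), 'grasp_force': 0.0, 'gripper_width': 85.63879369393945}
```

View pics/top0.png

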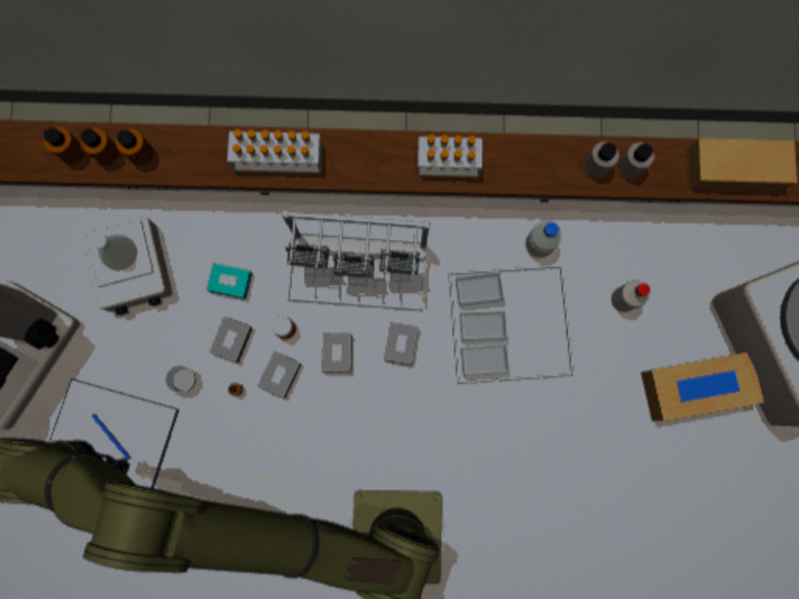

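View pics/scene0.png

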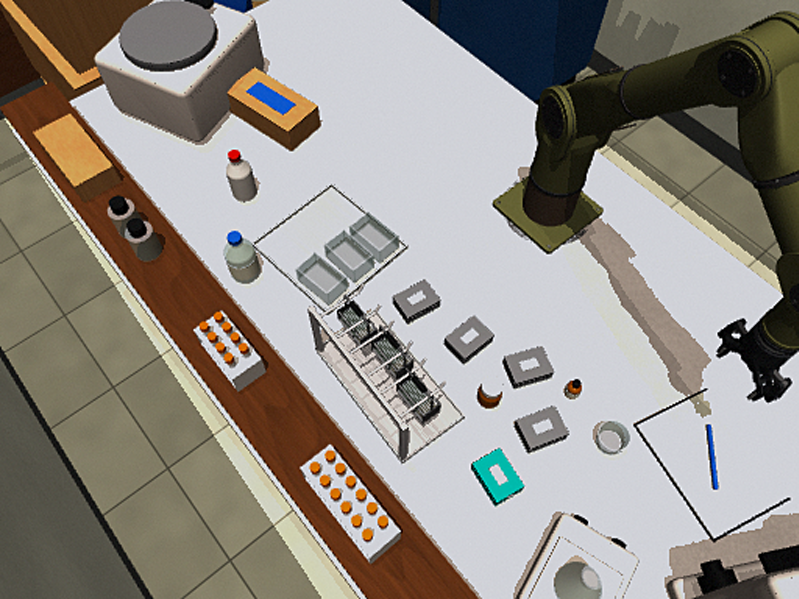

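```bash
python3 - <<'E'
from h import *
snap("top","tA.png",(130,130,290,250),5)
snap("top","tB.png",(280,165,380,250),6.5)
snap("scene","sA.png",(150,110,310,300),3.15)
snap("scene","sB.png",(190,190,300,300),5.4)
E
```

```text
(no output)
```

View pics/tA.png

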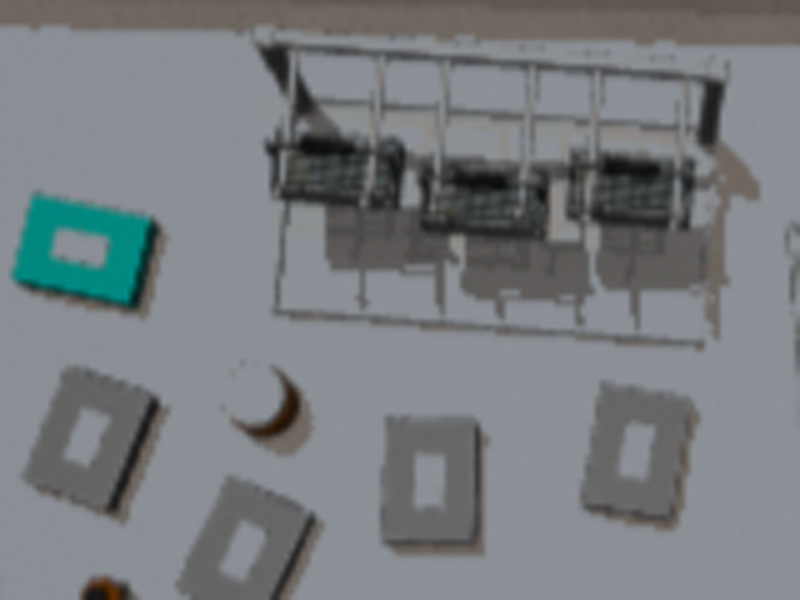

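View pics/tB.png

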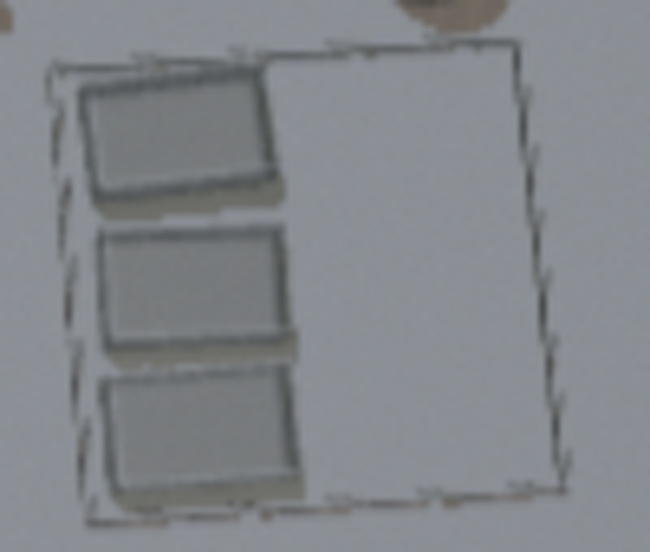

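View pics/sB.png

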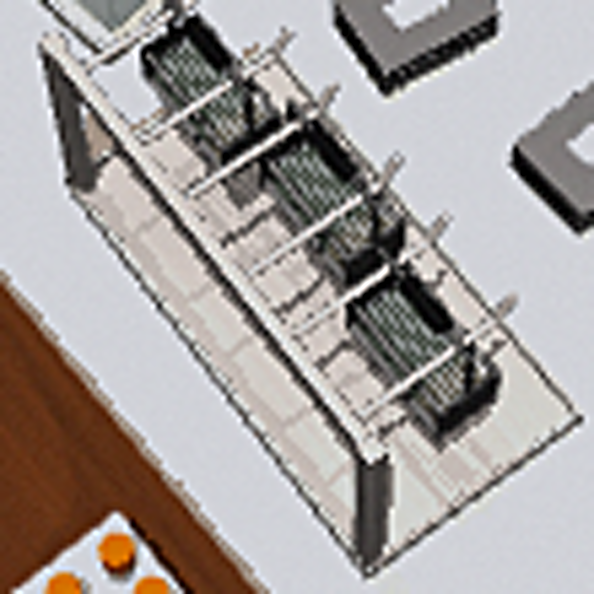

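```bash
cat > m.py <<'E'
from h import *
from scipy.optimize import least_squares
A=lambda u,v:("top",u/5+130-.4,v/5+130-.4)
B=lambda u,v:("top",u/6.5+280-.42,v/6.5+165-.42)
S=lambda u,v:("scene",u/5.4+190-.4,v/5.4+190-.4)
def fit(pts,x0):
    def pos(q): 
        c,s=np.cos(q[2]),np.sin(q[2]); return lambda l:np.array([q[0]+c*l[0]-s*l[1],q[1]+s*l[0]+c*l[1],l[2]])
    f=lambda q:np.concatenate([proj(o[0],pos(q)(l))[0]-o[1:] for l,o in pts])
    import h
    r=least_squares(f,x0,diff_step=1e-3,loss="soft_l1",x_scale=[100,100,.5]); return r.x,f(r.x).round(1),pos(r.x)
E
sed -i 's/.T.round(1)$/.T/' h.py
cat > m1.py <<'E'
from m import *
# stand
st=[((-85,165,6),A(278,312)),((-85,-165,6),A(704,345)),((77,156,200),A(275,42)),((77,-156,200),A(716,80)),((-85,165,6),S(580,418)),((85,165,2),S(368,575)),((85,-165,2),S(72,187)),((77,156,200),S(377,445)),((77,-156,200),S(50,45))]
q,r,p=fit(st,[650,100,-.05]);print("stand",q[:2].round(1),np.degrees(q[2]).round(2),r)
for i in range(3):print("peg",i,p((-8,-105+105*i,190)).round(1))
for o in [A(327,145),A(481,180),A(632,165),S(430,302),S(335,150)]:
    w=ray(*o,195.5);c,s=np.cos(q[2]),np.sin(q[2]);d=w[:2]-q[:2];print("sleeve",w,"local",(c*d[0]+s*d[1]).round(1),(-s*d[0]+c*d[1]).round(1))
tr=[((135,140,14),B(52,66)),((135,-140,14),B(517,42)),((-135,-140,14),B(565,492)),((-135,140,14),B(90,524))]
q,r,p=fit(tr,[600,-250,0]);print("tray",q[:2].round(1),np.degrees(q[2]).round(2),r)
print("bay0?",[p((0,y,4)).round(1).tolist() for y in(-66,-70)])
for n,c in dict(far=[(82,88),(260,68),(276,178),(98,197)],mid=[(98,232),(283,228),(292,335),(110,348)],near=[(102,378),(288,368),(298,470),(115,492)]).items():
    L=[(33,53),(33,-53),(-33,-53),(-33,53)]
    q,r,p=fit([((*l,55),B(*o)) for l,o in zip(L,c)],[600,-200,0]);print(n,q[:2].round(1),np.degrees(q[2]).round(2),r)
for n,c in dict(bA=[(68,368),(158,402),(108,512),(27,478)],bB=[(230,476),(315,515),(262,618),(180,585)],bC=[(386,416),(476,418),(478,543),(382,543)],bD=[(603,383),(692,400),(674,523),(584,505)]).items():
    L=[(46,34),(46,-34),(-46,-34),(-46,34)]
    if n=="bB": L=L[:2];c=c[:2]
    q,r,p=fit([((*l,34),A(*o)) for l,o in zip(L,c)],[500,100,0]);print(n,q[:2].round(1),np.degrees(q[2]).round(2),r)
for n,l in dict(bA=(88,438),bB=(243,549),bC=(430,481),bD=(636,449)).items(): print(n,ray(*A(*l),34))
for n,(u,v) in dict(bA=(542,428),bB=(529,364),bC=(470,338),bD=(417,299)).items(): print(n,"scene",ray("scene",u/1.56,v/1.56,34))
E
python3 m1.py
```

```text
stand [623.6 111.7] -2.85 [-1.6  0.2 -0.2 -0.2 -2.6 -1.1 -0.1 -2.1  0.8 -1.1  0.  -0.1 -1.2 -1.
 -0.5 -0.4  0.6 -1.2]
peg 0 [610.4   7.2 190. ]
peg 1 [615.6 112.1 190. ]
peg 2 [620.9 217.  190. ]
sleeve [634.1 216.6 195.5] local 5.2 105.3
sleeve [612.2 110.7 195.5] local -11.4 -1.6
sleeve [625.1   8.  195.5] local 6.6 -103.5
sleeve [630.3 219.8 195.5] local 1.3 108.3
sleeve [610.5 113.3 195.5] local -13.2 1.0
tray [ 500.1 -262.8] 4.99 [-0.5 -0.1  0.7 -0.9  0.5  0.4 -0.9  0.4]
bay0? [[505.9, -328.6, 4.0], [506.2, -332.6, 4.0]]
far [ 576.8 -183.6] 7.91 [-0.3 -0.2  0.4 -0.3  0.4  0.1 -0.5  0.4]
mid [ 489.1 -193.5] 4.48 [ 0.1  0.1  0.2 -0.8  0.2  0.5 -0.5  0.1]
near [ 409.  -196.7] 6.25 [-0.1 -0.2 -0.  -1.2  0.4  1.1 -0.3  0.2]
bA [444.5 404.3] -19.65 [ 0.9 -0.4 -0.2 -0.7  0.1  0.4 -0.7  0.7]
bB [363.8 286.1] -23.2 [ 0.2  0.1 -0.2 -0.1]
bC [420.3 152. ] 1.25 [-0.1  0.4  0.2 -0.  -0.4 -0.2  0.3 -0.2]
bD [443.9  -1.3] -8.19 [ 0.1  0.3  0.3 -0.1 -0.1 -0.4 -0.3  0.2]
bA [445.7 406.2  34. ]
bB [366.3 287.8  34. ]
bC [419.3 152.3  34. ]
bD [446.4   0.5  34. ]
bA scene [450.6 412.3  34. ]
bB scene [366.2 291.   34. ]
bC scene [422.5 160.6  34. ]
bD scene [448.1   7.2  34. ]
```

View pics/sA.png

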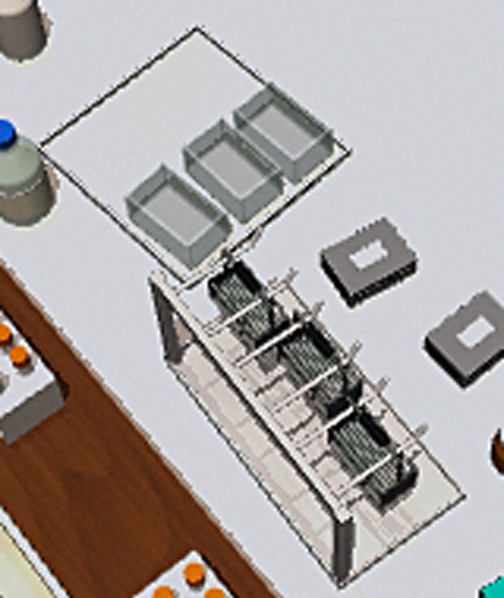

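>>> move_arm --pt "0 0 -0.3 8 -10 9 -0.2" --pt "0 0 -0.6 22 -29 12 -0.2" --pt "0 0 -0.6 22 -29 12 -0.2" --pt "0 0 -0.6 22 -29 12 -0.2" --pt "0 0 -0.75 22 -29 12 -0.2" --pt "0 0 -0.9 28 -34 12 -0.2" --pt "0 0 -1.05 31 -38 12 -0.2" --pt "0 0 -1.1 34 -42 12 -0.2"

```text
time: 1.1
ee_pos: [422.9, 298.1, 317.8]
orientation: [[-0.168, 0.986, 0.001], [0.986, 0.168, 0.001], [0.001, 0.001, -1.0]]
force: [1.2, 0.6, 0.6]
gripper_width: 51.2
grasp_force: 0.0
```

```bash
cat >> h.py <<'E'
def st():
    s=robot.sense();o=s["orientation"];print("t",round(s["time"],2),"p",s["ee_pos"].round(1),"yaw_y",np.degrees(np.arctan2(o[1,1],o[0,1])).round(2),"tilt",o[:2,2].round(3),"F",s["force"].round(1),"w",round(s["gripper_width"],1),"g",round(s["grasp_force"],1),"j",s["joint_pos"].round(0))
E
python3 -c "
from h import *
st()"
```

```text
t 1.1 p [422.9 298.1 317.8] yaw_y 9.7 tilt [0.001 0.001] F [1.2 0.6 0.6] w 51.2 g 0.0 j [-45.  24.   7. 100.  -3.  56. -27.]
```

>>> move_arm --pt "0 0 -0.2 20 -29 -1 -0.2" --pt "0 0 -0.2 20 -29 -1 -0.2" --pt "0 0 -0.2 20 -29 -1 -0.2" --pt "0 0 -0.2 20 -29 -1 -0.2" --pt "0 0 -0.2 20 -29 -1 -0.2" --pt "0 0 -0.2 20 -29 -1 -0.2" --pt "0 0 -0.2 20 -29 -1 -0.2" --pt "0 0 -0.2 20 -29 -1 -0.2"

```text
time: 1.9
ee_pos: [624.2, -0.0, 306.5]
orientation: [[0.038, 0.999, 0.002], [0.999, -0.038, -0.006], [-0.006, 0.002, -1.0]]
force: [-0.5, -0.7, -0.4]
gripper_width: 51.5
grasp_force: 0.0
```

>>> move_arm --pt "0 0 0 0 0 0 -0.2" --pt "0 0 0 0 0 0 -0.2"

```text
time: 2.1
ee_pos: [621.2, 11.3, 306.8]
orientation: [[0.025, 1.0, -0.001], [1.0, -0.025, 0.002], [0.002, -0.001, -1.0]]
force: [-0.1, 0.2, 0.3]
gripper_width: 51.1
grasp_force: 0.0
```

```bash
python3 -c "
from h import *
st()
snap('scene','s1.png',(170,130,300,260),4.6)
s=robot.sense();print((proj('scene',s['ee_pos'])-[170,130])*4.6, (proj('scene',s['ee_pos']-[0,0,0]+19*s['orientation'][:,2])-[170,130])*4.6)
"
```

```text
t 2.1 p [621.2  11.3 306.8] yaw_y -1.43 tilt [-0.001  0.002] F [-0.1  0.2  0.3] w 51.1 g 0.0 j [-11.  34.  10.  84.  -7.  63.  -1.]
[[262.86065494 226.19880389]] [[264.27102929 241.37386795]]
```

View pics/s1.png

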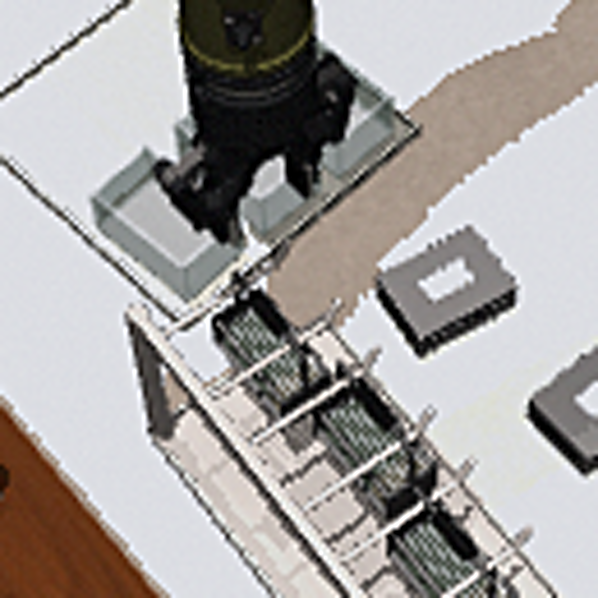

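>>> move_arm --pt "0 0 -0.02 0.5 -0.2 -4 -0.2" --pt "0 0 -0.02 0.5 -0.2 -8 -0.2" --pt "0 0 -0.02 0.5 -0.2 -8 -0.2" --pt "0 0 -0.02 0.5 -0.2 -8 -0.2"

```text
time: 2.55
ee_pos: [626.6, 9.0, 227.6]
orientation: [[0.045, 0.999, -0.0], [0.999, -0.045, 0.001], [0.001, -0.001, -1.0]]
force: [1.6, 0.0, 0.7]
gripper_width: 51.2
grasp_force: 0.0
```

```bash
python3 -c "
from h import *
st()
snap('scene','s2.png',(195,155,275,215),9)
for P in [(625,8,195.5),(625,8+20,195.5),(625,-12,195.5),(625,38,195.5),(625,-22,195.5),robot.sense()['ee_pos']]: print(P,((proj('scene',P)-[195,155]+.5)*9).round())
"
```

```text
t 2.55 p [626.6   9.  227.6] yaw_y -2.57 tilt [-0.     0.001] F [1.6 0.  0.7] w 51.2 g 0.0 j [-10.  39.  10.  89.  -8.  53.  -1.]
(625, 8, 195.5) [[293. 385.]]
(625, 28, 195.5) [[328. 423.]]
(625, -12, 195.5) [[259. 348.]]
(625, 38, 195.5) [[346. 442.]]
(625, -22, 195.5) [[242. 329.]]
[627.74759901   8.5539184  228.87748755] [[284. 344.]]
```

View pics/s2.png

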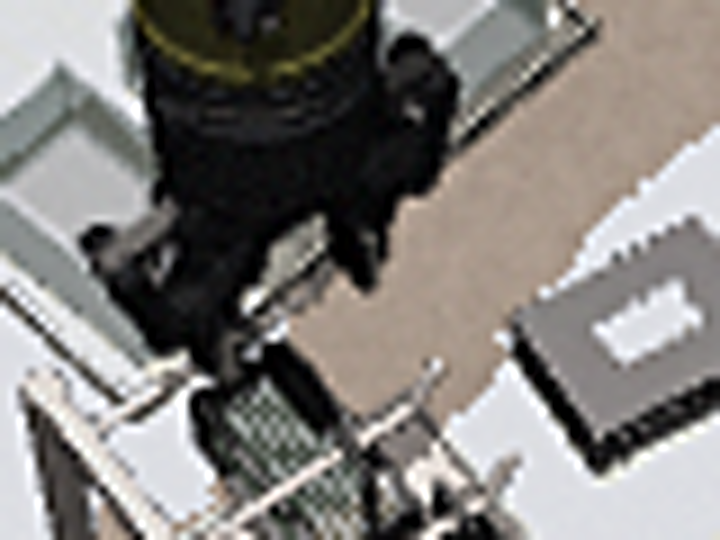

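>>> move_arm --pt "0 0 0 -0.1 0.2 -1.5 -0.2" --pt "0 0 0 -0.1 0.2 -3.2 -0.2" --pt "0 0 0 -0.1 0.2 -3.2 -0.2" --pt "0 0 0 -0.1 0.2 -3.2 -0.2"

```text
time: 3.0
ee_pos: [627.0, 9.7, 197.0]
orientation: [[0.047, 0.999, 0.003], [0.999, -0.047, 0.0], [0.0, 0.003, -1.0]]
force: [0.4, 0.8, -0.1]
gripper_width: 51.3
grasp_force: 0.0
```

>>> move_arm --pt "0 0 0 0 0 0 0.3" --pt "0 0 0 0 0 0 0.6" --pt "0 0 0 0 0 0 0.8" --pt "0 0 0 0 0 0 0.9" --pt "0 0 0 0 0 0 1" --pt "0 0 0 0 0 0 1" --force 30

```text
time: 3.6
ee_pos: [625.8, 9.4, 195.0]
orientation: [[0.047, 0.999, 0.0], [0.999, -0.047, 0.0], [0.0, 0.0, -1.0]]
force: [-0.8, -0.5, 0.9]
gripper_width: 0.2
grasp_force: 0.0
```

```bash
python3 -c "
from h import *
st()
a=robot.capture('scene')[155:230,195:275,::-1];b=robot.capture('top')[140:190,220:290,::-1]
a=cv2.resize(a,None,fx=7,fy=7,interpolation=2);b=cv2.resize(b,(490*0+230*1,164),interpolation=2)
cv2.imwrite('pics/s3.png',a)
print(((proj('scene',robot.sense()['ee_pos'])-[195,155]+.5)*7).round())
"
```

```text
t 3.6 p [625.8   9.4 195. ] yaw_y -2.7 tilt [0. 0.] F [-0.8 -0.5  0.9] w 0.2 g 0.0 j [-10.  41.   9.  91.  -8.  48.  -0.]
[[229. 303.]]
```

View pics/s3.png

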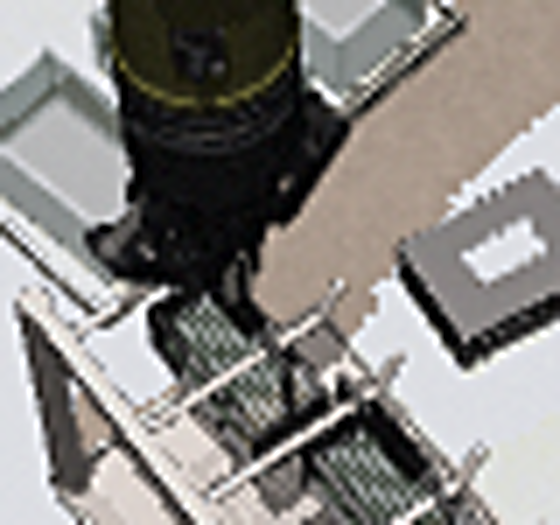

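```bash
python3 -c "
from h import *
for z in (165,176,185,195,205,215): print(z,((proj('scene',(625.8,9.4,z))-[195,155]+.5)*7).round(), ((proj('scene',(625,8,z))-[195,155]+.5)*7).round())
for b in [(444.5,404,34),(420.3,152,34),(443.9,-1,34)]: print(proj('scene',b))
a=robot.capture('scene')[165:225,205:265,::-1];b=robot.capture('top')[145:185,225:285,::-1]
g=lambda a,s:(255*(cv2.resize(a,None,fx=s,fy=s,interpolation=cv2.INTER_LANCZOS4)/255.)**.45).astype(np.uint8)
a=g(a,7);b=g(b,6);c=np.zeros((420,780,3),np.uint8);c[:,:420]=a;c[:240,420:]=b;cv2.imwrite('pics/s4.png',c)
"
```

```text
165 [[232. 335.]] [[231. 332.]]
176 [[231. 323.]] [[230. 320.]]
185 [[230. 314.]] [[229. 311.]]
195 [[229. 303.]] [[228. 300.]]
205 [[228. 292.]] [[227. 289.]]
215 [[227. 282.]] [[226. 278.]]
[[346.90571854 271.349173  ]]
[[300.06929502 214.62289922]]
[[266.70268277 189.53331648]]
```

View pics/s4.png

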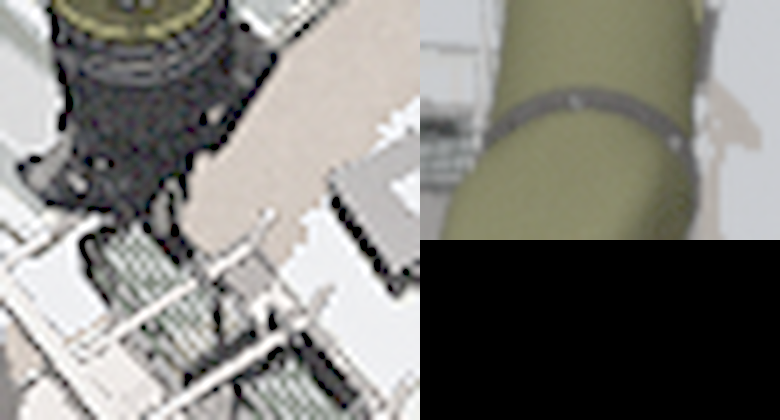

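>>> move_arm --pt "0 0 0 0 0 3 1" --pt "0 0 0 0 0 5 1" --pt "0 0 0 -0.6 0 5 -1" --pt "0 0 0 -0.6 0 5 -1" --pt "0 0 0 -0.6 0 5 -1" --pt "0 0 0 -0.6 0 5 -1" --pt "0 0 0 -0.6 0 5 -1" --pt "0 0 0 -0.6 0 5 -1"

```text
time: 4.6
ee_pos: [619.6, 9.5, 244.5]
orientation: [[0.047, 0.999, -0.001], [0.999, -0.047, -0.0], [-0.0, -0.001, -1.0]]
force: [0.8, 0.3, 0.1]
gripper_width: 84.8
grasp_force: 0.0
```

```bash
python3 -c "
from h import *
st()
a=robot.capture('scene')[165:225,205:265,::-1]
g=lambda a,s:(255*(cv2.resize(a,None,fx=s,fy=s,interpolation=cv2.INTER_LANCZOS4)/255.)**.45).astype(np.uint8)
c=np.hstack([g(a,6),g(robot.capture('scene')[200:260,230:290,::-1],6)]);cv2.imwrite('pics/s5.png',c)
J=(proj('scene',(635,8,195))-proj('scene',(625,8,195)))/10;print(J)
"
```

```text
t 4.6 p [619.6   9.5 244.5] yaw_y -2.69 tilt [-0.001 -0.   ] F [0.8 0.3 0.1] w 84.8 g 0.0 j [-11.  37.  10.  89.  -8.  54.  -1.]
[[-0.24643129  0.17502642]]
```

View pics/s5.png

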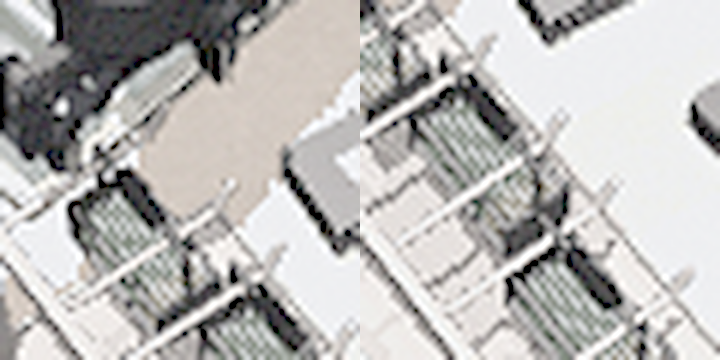

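>>> move_arm --pt "0 0 0 0.3 0.1 -3 -1" --pt "0 0 0 0.3 0.1 -5 -1" --pt "0 0 0 0.3 0.1 -6.6 -1" --pt "0 0 0 0.3 0.1 -6.6 -1" --pt "0 0 0 0.3 0.1 -6.6 -1"

```text
time: 5.2
ee_pos: [623.0, 10.4, 179.2]
orientation: [[0.047, 0.999, 0.0], [0.999, -0.047, -0.0], [-0.0, 0.0, -1.0]]
force: [0.2, 0.0, -0.0]
gripper_width: 85.3
grasp_force: 0.0
```

>>> move_arm --pt "0 0 0 0 0 0 1" --pt "0 0 0 0 0 0 1" --pt "0 0 0 0 0 0 1" --pt "0 0 0 0 0 0 1" --pt "0 0 0 0 0 0 1" --pt "0 0 0 0 0 0 1" --pt "0 0 0 0 0 0 1" --force 30

```text
time: 5.9
ee_pos: [622.8, 10.5, 179.3]
orientation: [[0.047, 0.999, 0.0], [0.999, -0.047, 0.0], [0.0, 0.0, -1.0]]
force: [-0.5, 0.0, 2.1]
gripper_width: 8.1
grasp_force: 28.2
```

>>> move_arm --pt "0 0 0 0 0 0 0" --pt "0 0 0 0 0 0 0" --pt "0 0 0 0 0 0 0" --pt "0 0 0 0 0 -0.6 0" --pt "0 0 0 0 0 -1.2 0" --pt "0 0 0 0 0 -1.2 0"

```text
time: 6.5
ee_pos: [621.8, 10.5, 165.7]
orientation: [[0.047, 0.999, -0.002], [0.999, -0.047, -0.0], [-0.0, -0.002, -1.0]]
force: [-0.9, -0.6, -0.5]
gripper_width: 43.0
grasp_force: 0.0
```

>>> move_arm --pt "0 0 0 0 0 0 1" --pt "0 0 0 0 0 0 1" --pt "0 0 0 0 0 0 1" --pt "0 0 0 0 0 0 1" --pt "0 0 0 0 0 0 1" --force 30

```text
time: 7.0
ee_pos: [623.0, 10.5, 167.2]
orientation: [[0.047, 0.999, 0.001], [0.999, -0.047, -0.0], [0.0, 0.001, -1.0]]
force: [0.5, 0.1, 0.1]
gripper_width: 10.9
grasp_force: 29.2
```

>>> move_arm --pt "0 0 0 0 0 0 1" --pt "0 0 0 0 0 1 1" --pt "0 0 0 0 0 2 1" --pt "0 0 0 0 0 3 1" --pt "0 0 0 0 0 4 1" --pt "0 0 0 0 0 4.5 1" --pt "0 0 0 0 0 4.5 1" --pt "0 0 0 0 0 4.5 1" --force 45

```text
time: 7.8
ee_pos: [621.7, 10.4, 206.8]
orientation: [[0.047, 0.999, -0.005], [0.999, -0.047, -0.001], [-0.001, -0.005, -1.0]]
force: [10.1, -1.8, -35.5]
gripper_width: 9.8
grasp_force: 45.9
```

>>> move_arm --pt "0 0 0 -2 0 0 1" --pt "0 0 0 -4 0 0 1" --pt "0 0 0 -6 0 0 1" --pt "0 0 0 -8 0 0 1" --pt "0 0 0 -10 0 0 1" --pt "0 0 0 -12 0 0 1" --pt "0 0 0 -12 0 0 1" --pt "0 0 0 -12 0 0 1"

```text
time: 8.6
ee_pos: [503.5, 10.5, 212.9]
orientation: [[0.047, 0.999, 0.002], [0.999, -0.047, 0.0], [0.0, 0.002, -1.0]]
force: [0.4, -0.3, -2.4]
gripper_width: 9.4
grasp_force: 47.3
```

```bash
cat > m2.py <<'E'
from m import *
C=lambda u,v:("scene",u/3.15+150-.35,v/3.15+110-.35)
# order +x+y, +x-y, -x-y, -x+y  => scene bottom,left,top,right
L=[(33,53),(33,-53),(-33,-53),(-33,53)]
for n,c in dict(near=[None,(234,121),(270,85),(333,137)],mid=[(246,187),(184,152),(222,122),(284,177)],far=[(190,243),(127,204),(165,166),(231,222)]).items():
    q,r,p=fit([((*l,59),C(*o)) for l,o in zip(L,c) if o],[500,-200,0]);print(n,q[:2].round(1),np.degrees(q[2]).round(2),r)
tr=[((135,140,14),C(187,285)),((135,-140,14),C(42,147)),((-135,-140,14),C(198,29)),((-135,140,14),C(350,152))]
q,r,p=fit(tr,[500,-260,0]);print("tray",q[:2].round(1),np.degrees(q[2]).round(2),r)
E
python3 m2.py; sed 's/\*l,55/*l,59/' m1.py >m3.py; python3 m3.py | grep -E "^(far|mid|near)"
```

```text
near [ 420.9 -186.3] 7.04 [-0.6 -0.4  0.2  0.8  0.3 -0.2]
mid [ 496.8 -184.8] 5.56 [-0.4  6.  -0.4  0.2  0.4 -0.5  0.4 -1.5]
far [ 587.3 -173.8] 8.2 [ 0.2  3.8 -0.4 -0.6  0.3  0.3 -0.1 -1.2]
tray [ 506.2 -257.3] 4.93 [ 0.3  1.  -2.1 -0.3  0.1 -1.2  0.6  0.1]
far [ 576.1 -183.1] 7.91 [-0.4 -0.2  0.5 -0.3  0.4  0.1 -0.6  0.5]
mid [ 488.6 -193. ] 4.49 [ 0.1  0.1  0.2 -0.8  0.2  0.5 -0.6  0.1]
near [ 408.7 -196.2] 6.26 [-0.1 -0.2  0.  -1.2  0.5  1.1 -0.3  0.3]
```

```bash
python3 -c "
from h import *
for z in (0,20): 
  for p in [(397.5,537)]: print('top',z,ray('top',p[0]/1.5605,p[1]/1.5605,z))
  for p in [(355,491),(441,491),(442,582)]: print('top',z,ray('top',p[0]/1.5605,p[1]/1.5605,z))
  for p in [(493,208),(549,250),(603,211)]: print('scene',z,ray('scene',p[0]/1.5605,p[1]/1.5605,z))
import cv2
im=robot.capture('top');hsv=cv2.cvtColor(im,cv2.COLOR_RGB2HSV)
print(im[300:345:3,212:292:6].tolist()[7])
"
```

```text
top 0 [-4.9 -2.2  0. ]
top 0 [ 97.2 100.    0. ]
top 0 [ 101.  -102.1    0. ]
top 0 [-103.1 -107.2    0. ]
scene 0 [106.3 -87.2   0. ]
scene 0 [90.2 96.2  0. ]
scene 0 [-104.6  101.     0. ]
top 20 [-1.6 -2.1 20. ]
top 20 [99.4 98.9 20. ]
top 20 [ 103.2 -100.9   20. ]
top 20 [ -98.6 -105.8   20. ]
scene 20 [118.9 -77.8  20. ]
scene 20 [102.9 103.1  20. ]
scene 20 [-89.1 107.8  20. ]
[[149, 153, 160], [147, 153, 159], [150, 154, 160], [47, 48, 28], [39, 40, 21], [45, 44, 25], [44, 43, 26], [43, 42, 24], [36, 36, 21], [26, 26, 13], [56, 55, 35], [58, 56, 36], [115, 108, 100], [116, 108, 101]]
```

>>> move_arm --pt "0 0 0.1 -0.5 -4 0 1" --pt "0 0 0.125 -1 -8 0 1" --pt "0 0 0.125 -1.4 -12 0 1" --pt "0 0 0.125 -1.4 -16 -2 1" --pt "0 0 0.125 -1.4 -19 -5 1" --pt "0 0 0.125 -1.4 -20.4 -7 1" --pt "0 0 0.125 -1.4 -20.4 -7 1" --pt "0 0 0.125 -1.4 -20.4 -7 1"

```text
time: 9.45
ee_pos: [489.7, -193.1, 142.2]
orientation: [[-0.078, 0.997, 0.001], [0.997, 0.078, 0.001], [0.001, 0.001, -1.0]]
force: [-0.1, -0.4, -1.6]
gripper_width: 9.5
grasp_force: 47.2
```

```bash
python3 -c "
from h import *
st()
g=lambda a,s:(255*(cv2.resize(a,None,fx=s,fy=s,interpolation=cv2.INTER_LANCZOS4)/255.)**.6).astype(np.uint8)
a=robot.capture('scene')[120:200,170:265,::-1];b=robot.capture('top')[165:250,280:380,::-1]
c=np.zeros((560,800,3),np.uint8);a=g(a,5);b=g(b,3.2);c[:400,:475]=a;c[:b.shape[0],475:475+b.shape[1]]=b;cv2.imwrite('pics/s6.png',c)
"
```

```text
t 9.45 p [ 489.7 -193.1  142.2] yaw_y 4.48 tilt [0.001 0.001] F [-0.1 -0.4 -1.6] w 9.5 g 47.2 j [ 14.  38.   4. 111.  -5.  31.  26.]
```

View pics/s6.png

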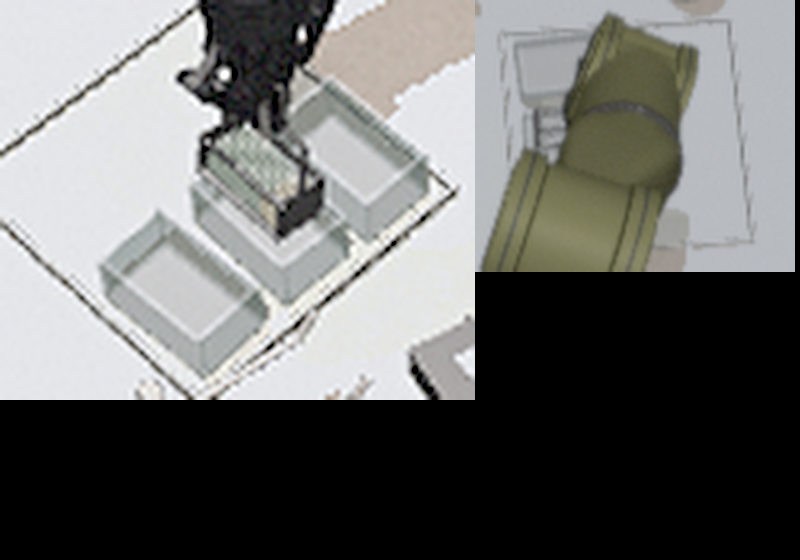

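```bash
python3 -c "
from m import *
C=lambda u,v:('scene',u/5+170-.4,v/5+120-.4)
L=[(22,44),(-22,44),(22,-44)];o=[C(280,243),C(326,207),C(204,177)]
for z in (70,80,90):
  q,r,p=fit([((*l,z),oo) for l,oo in zip(L,o)],[495,-190,.08]);print(z,q[:2].round(1),np.degrees(q[2]),r)
  L2=[(22,44),(-22,44)]
L=[(33,53),(33,-53),(-33,53),(33,53)];o=[C(285,268),C(193,187),C(352,225)]
for z in (55,59,63):
  q,r,p=fit([((*l,z),oo) for l,oo in zip(L,o)],[495,-190,.08]);print(z,q[:2].round(1),np.degrees(q[2]),r)
L=[(33,53),(33,-53),(-33,53),(-33,-53)];o=[C(200,340),C(100,268),C(268,303),C(160,214)]
for z in (55,59,63):
  q,r,p=fit([((*l,z),oo) for l,oo in zip(L,o)],[575,-190,.08]);print('far',z,q[:2].round(1),np.degrees(q[2]),r)
"
```

```text
70 [ 496.3 -194.3] 5.552650543580299 [ 0.6  0.2 -0.   0.3 -0.5 -0.5]
80 [ 500.  -188.7] 5.502536321652284 [ 0.6  0.2  0.1  0.3 -0.7 -0.6]
90 [ 503.7 -183.2] 5.460050215835399 [ 0.6  0.3  0.1  0.3 -0.8 -0.7]
55 [ 492.6 -189.7] 2.6834948540716694 [ 0.   1.1 -0.  -0.4  0.  -0.5]
59 [ 494.1 -187.5] 2.6527595672766817 [ 0.   1.1 -0.1 -0.4  0.1 -0.5]
63 [ 495.5 -185.3] 2.6216507611461783 [ 0.   1.1 -0.1 -0.4  0.1 -0.5]
far 55 [ 585.6 -178. ] 7.633864952330496 [ 0.1  2.5 -0.2  0.1 -0.6 -1.6  0.7 -0.2]
far 59 [ 586.9 -175.7] 7.572041664717873 [ 0.1  2.6 -0.2  0.1 -0.5 -1.5  0.7 -0.2]
far 63 [ 588.2 -173.3] 7.511066039746587 [ 0.1  2.7 -0.3  0.1 -0.5 -1.5  0.7 -0.2]
```

>>> move_arm --pt "0 0 0 -0.2 0 -1 1" --pt "0 0 0 -0.2 0 -2 1" --pt "0 0 0 -0.2 0 -3 1" --pt "0 0 0 -0.2 0 -3.6 1" --pt "0 0 0 -0.2 0 -4.2 1" --pt "0 0 0 -0.2 0 -4.2 1"

```text
time: 10.15
ee_pos: [486.2, -193.3, 99.0]
orientation: [[-0.078, 0.997, -0.002], [0.997, 0.078, 0.001], [0.001, -0.002, -1.0]]
force: [-0.8, 0.3, -2.2]
gripper_width: 9.4
grasp_force: 47.2
```

>>> move_arm --pt "0 0 0 0 0 -1 1" --pt "0 0 0 0 0 -2 1" --pt "0 0 0 0 0 -2.5 1" --pt "0 0 0 0 0 -2.5 1"

```text
time: 10.55
ee_pos: [487.1, -193.1, 74.5]
orientation: [[-0.078, 0.997, 0.0], [0.997, 0.078, 0.001], [0.001, 0.0, -1.0]]
force: [0.0, 0.5, -1.3]
gripper_width: 9.7
grasp_force: 47.3
```

>>> move_arm --pt "0 0 0 0 0 -0.2 1" --pt "0 0 0 0 0 -0.4 1" --pt "0 0 0 0 0 -0.4 1" --pt "0 0 0 0 0 -0.4 1"

```text
time: 10.95
ee_pos: [491.1, -192.8, 73.3]
orientation: [[-0.08, 0.997, 0.009], [0.997, 0.08, -0.0], [-0.001, 0.008, -1.0]]
force: [1.6, 4.2, 16.4]
gripper_width: 9.5
grasp_force: 49.7
```

>>> move_arm --pt "0 0 0 0 0 0.2 1" --pt "0 0 0 0 0 0.2 0.7" --pt "0 0 0 0 0 0.2 0.5" --pt "0 0 0 0 0 0.2 0.2" --pt "0 0 0 0 0 0.2 0" --pt "0 0 0 0 0 0.2 0" --pt "0 0 0 0 0 0.2 0"

```text
time: 11.65
ee_pos: [486.6, -193.6, 72.9]
orientation: [[-0.078, 0.997, -0.0], [0.997, 0.078, 0.0], [0.0, -0.0, -1.0]]
force: [-0.8, 0.1, -0.5]
gripper_width: 42.9
grasp_force: 0.0
```

>>> move_arm --pt "0 0 0 0 0 3 0" --pt "0 0 0 0 0 7 0" --pt "0 0 0 0 3 12 0" --pt "0 0 0 0 7 16 0" --pt "0 0 0 0 12 20 0" --pt "0 0 0 0 16 20 0" --pt "0 0 0 0 20 20 0" --pt "0 0 0 0 20 20 0"

```text
time: 12.45
ee_pos: [487.0, 14.9, 273.7]
orientation: [[-0.09, 0.996, 0.002], [0.996, 0.09, 0.005], [0.005, 0.002, -1.0]]
force: [0.4, 0.4, -0.3]
gripper_width: 42.6
grasp_force: 0.0
```

```bash
python3 -c "
from h import *
st()
g=lambda a,s:(255*(cv2.resize(a,None,fx=s,fy=s,interpolation=cv2.INTER_LANCZOS4)/255.)**.6).astype(np.uint8)
a=robot.capture('scene')[120:200,170:265,::-1];b=robot.capture('top')[140:250,220:380,::-1]
cv2.imwrite('pics/q7a.png',a);cv2.imwrite('pics/q7b.png',b)
"
```

```text
t 12.45 p [487.   14.9 273.7] yaw_y 5.17 tilt [0.002 0.005] F [ 0.4  0.4 -0.3] w 42.6 g 0.0 j [-12.  25.   7. 109.  -4.  47.   3.]
```

>>> move_arm --pt "0 0 -0.1 4 4 0 -0.4" --pt "0 0 -0.13 8 8 0 -0.4" --pt "0 0 -0.13 12.3 10.4 -2 -0.4" --pt "0 0 -0.13 12.3 10.4 -3 -0.4" --pt "0 0 -0.13 12.3 10.4 -3 -0.4" --pt "0 0 -0.13 12.3 10.4 -3 -0.4" --pt "0 0 -0.13 12.3 10.4 -3 -0.4"

```text
time: 13.25
ee_pos: [609.4, 107.8, 243.7]
orientation: [[0.055, 0.998, 0.0], [0.998, -0.055, -0.001], [-0.001, 0.0, -1.0]]
force: [-0.1, 0.3, -0.5]
gripper_width: 59.7
grasp_force: 0.0
```

>>> move_arm --pt "0 0 0 0.1 0.3 -2 -0.4" --pt "0 0 0 0.1 0.3 -4 -0.4" --pt "0 0 0 0.1 0.3 -6 -0.4" --pt "0 0 0 0.1 0.3 -7.7 -0.4" --pt "0 0 0 0.1 0.3 -7.7 -0.4" --pt "0 0 0 0.1 0.3 -7.7 -0.4"

```text
time: 13.85
ee_pos: [611.0, 112.5, 167.1]
orientation: [[0.053, 0.999, 0.001], [0.999, -0.053, -0.0], [-0.0, 0.001, -1.0]]
force: [-0.3, 0.3, 0.3]
gripper_width: 59.5
grasp_force: 0.0
```

>>> move_arm --pt "0 0 0 0 0 0 1" --pt "0 0 0 0 0 0 1" --pt "0 0 0 0 0 0 1" --pt "0 0 0 0 0 0 1" --pt "0 0 0 0 0 0 1" --pt "0 0 0 0 0 0 1" --force 45

```text
time: 14.45
ee_pos: [611.3, 113.6, 166.7]
orientation: [[0.052, 0.999, 0.001], [0.999, -0.052, 0.0], [0.0, 0.001, -1.0]]
force: [-1.2, 0.6, 5.5]
gripper_width: 10.7
grasp_force: 44.1
```

>>> move_arm --pt "0 0 0 0 0 0.8 1" --pt "0 0 0 0 0 1.6 1" --pt "0 0 0 0 0 2.4 1" --pt "0 0 0 0 0 3.1 1" --pt "0 0 0 0 0 3.1 1" --pt "0 0 0 0 0 3.1 1"

```text
time: 15.05
ee_pos: [610.7, 113.5, 197.1]
orientation: [[0.052, 0.999, 0.0], [0.999, -0.052, 0.0], [0.0, 0.0, -1.0]]
force: [0.3, 0.2, -1.1]
gripper_width: 10.1
grasp_force: 44.1
```

>>> move_arm --pt "0 0 0 -1.5 0 0 1" --pt "0 0 0 -3 0 0 1" --pt "0 0 0 -5 0 0 1" --pt "0 0 0 -7 0 0 1" --pt "0 0 0 -9 0 0 1" --pt "0 0 0 -11 0 0 1" --pt "0 0 0 -11 0 1 1" --pt "0 0 0 -11 0 2 1"

```text
time: 15.85
ee_pos: [500.9, 113.5, 217.5]
orientation: [[0.052, 0.999, 0.0], [0.999, -0.052, -0.0], [-0.0, 0.0, -1.0]]
force: [-0.1, -0.2, -1.1]
gripper_width: 10.0
grasp_force: 44.1
```

```bash
cat > d.py <<'E'
from m import *
def check():
    ref=cv2.imread("pics/tB.png");now=cv2.resize(robot.capture("top")[165:250,280:380,::-1].copy(),None,fx=6.5,fy=6.5,interpolation=cv2.INTER_CUBIC)
    for n,(x,y,X,Y) in dict(far=(70,60,295,220),mid=(85,220,305,365),near=(90,366,310,515)).items():
        t=ref[y+8:Y-8,x+8:X-8]; pad=55; y0=max(0,y-pad);x0=max(0,x-pad)
        r=cv2.matchTemplate(now[y0:Y+pad,x0:X+pad],t,cv2.TM_CCOEFF_NORMED);_,s,_,l=cv2.minMaxLoc(r)
        dx,dy=l[0]+x0-x-8,l[1]+y0-y-8;print(n,"score",round(s,3),"world shift mm x",round(-dy*.575,1),"y",round(-dx*.575,1))
    return now
if __name__=="__main__":
    cv2.imwrite("pics/q.png",check()); st()
E
python3 d.py
```

```text
far score 0.998 world shift mm x 0.0 y 0.0
mid score 0.219 world shift mm x -20.7 y -1.1
near score 0.996 world shift mm x 0.0 y 0.0
t 15.9 p [502.9 113.7 219.3] yaw_y -3.0 tilt [0.004 0.001] F [ 0.3 -0.  -0.3] w 10.1 g 44.1 j [-24.  31.   9. 109.  -7.  40. -13.]
```

>>> move_arm --pt "0 0 0.05 0 -4 0 1" --pt "0 0 0.1 0 -8 0 1" --pt "0 0 0.15 0 -12 0 1" --pt "0 0 0.19 0 -16 0 1" --pt "0 0 0.19 0 -20 0 1" --pt "0 0 0.19 2 -24 0 1" --pt "0 0 0.19 5 -27 0 1" --pt "0 0 0.19 7.4 -29.6 0 1"

```text
time: 16.7
ee_pos: [577.1, -186.1, 217.7]
orientation: [[-0.135, 0.991, 0.003], [0.991, 0.135, -0.002], [-0.002, 0.003, -1.0]]
force: [0.7, 0.8, -1.1]
gripper_width: 10.1
grasp_force: 44.1
```

>>> move_arm --pt "0 0 0 0 0 -1 1" --pt "0 0 0 0 0 -4 1" --pt "0 0 0 0 0 -7 1" --pt "0 0 0 0 0 -8 1" --pt "0 0 0 0 0 -8 1" --pt "0 0 0 0 0 -8 1"

```text
time: 17.3
ee_pos: [575.8, -182.8, 138.0]
orientation: [[-0.138, 0.99, 0.002], [0.99, 0.138, -0.001], [-0.001, 0.002, -1.0]]
force: [0.0, -0.6, -1.9]
gripper_width: 9.9
grasp_force: 44.1
```

```bash
python3 -c "
from h import *
st()"
```

```text
t 17.3 p [ 575.8 -182.8  138. ] yaw_y 7.91 tilt [ 0.002 -0.001] F [ 0.  -0.6 -1.9] w 9.9 g 44.1 j [12. 43.  3. 98. -3. 39. 24.]
```

>>> move_arm --pt "0 0 0 -0.1 0.1 -1 1" --pt "0 0 0 -0.1 0.1 -2 1" --pt "0 0 0 -0.1 0.1 -2.8 1" --pt "0 0 0 -0.1 0.1 -3.4 1" --pt "0 0 0 -0.1 0.1 -3.4 1"

```text
time: 17.8
ee_pos: [573.8, -181.3, 102.1]
orientation: [[-0.138, 0.99, -0.0], [0.99, 0.138, 0.0], [0.0, -0.0, -1.0]]
force: [0.9, 0.8, -2.4]
gripper_width: 10.4
grasp_force: 44.1
```

>>> move_arm --pt "0 0 0 0 0 0 1"

```text
time: 17.9
ee_pos: [573.8, -181.5, 102.8]
orientation: [[-0.138, 0.99, -0.0], [0.99, 0.138, 0.0], [0.0, -0.0, -1.0]]
force: [1.2, -0.4, -1.7]
gripper_width: 10.5
grasp_force: 44.1
```

Inside the rim without contact; lower to just above the floor, then feel for it.

>>> move_arm --pt "0 0 0 0 0 -1 1" --pt "0 0 0 0 0 -2 1" --pt "0 0 0 0 0 -3 1" --pt "0 0 0 0 0 -3.4 1" --pt "0 0 0 0 0 -3.4 1"

```text
time: 18.4
ee_pos: [573.5, -181.2, 68.0]
orientation: [[-0.138, 0.99, -0.001], [0.99, 0.138, 0.001], [0.001, -0.001, -1.0]]
force: [1.3, 0.8, -2.3]
gripper_width: 10.3
grasp_force: 44.1
```

>>> move_arm --pt "0 0 0 0 0 -0.2 1" --pt "0 0 0 0 0 -0.35 1" --pt "0 0 0 0 0 -0.35 1"

```text
time: 18.7
ee_pos: [573.6, -181.6, 65.5]
orientation: [[-0.137, 0.991, -0.0], [0.991, 0.137, -0.0], [-0.0, -0.0, -1.0]]
force: [1.3, 0.6, -2.1]
gripper_width: 9.9
grasp_force: 44.1
```

>>> move_arm --pt "0 0 0 0 0 -0.15 1" --pt "0 0 0 0 0 -0.3 1" --pt "0 0 0 0 0 -0.3 1"

```text
time: 19.0
ee_pos: [576.2, -181.3, 64.7]
orientation: [[-0.138, 0.99, 0.005], [0.99, 0.138, -0.0], [-0.001, 0.005, -1.0]]
force: [1.8, 1.9, 11.2]
gripper_width: 9.6
grasp_force: 45.4
```

>>> move_arm --pt "0 0 0 0 0 0.15 1" --pt "0 0 0 0 0 0.15 0.7" --pt "0 0 0 0 0 0.15 0.4" --pt "0 0 0 0 0 0.15 0" --pt "0 0 0 0 0 0.15 0" --pt "0 0 0 0 0 0.15 0" --pt "0 0 0 0 0 3 0" --pt "0 0 0 0 0 7 0"

```text
time: 19.8
ee_pos: [571.8, -180.9, 131.1]
orientation: [[-0.138, 0.99, -0.006], [0.99, 0.138, 0.002], [0.002, -0.005, -1.0]]
force: [0.3, -0.8, -0.1]
gripper_width: 42.8
grasp_force: 0.0
```

>>> move_arm --pt "0 0 -0.04 0 0 4 0" --pt "0 0 -0.04 0 0 8 0" --pt "0 0 -0.06 0 3 12 0" --pt "0 0 -0.1 0 8 13 0" --pt "0 0 -0.13 0 12 13 -0.4" --pt "0 0 -0.16 1 16 13 -0.4" --pt "0 0 -0.19 2 20 13 -0.4" --pt "0 0 -0.19 3 24 13 -0.4"

```text
time: 20.6
ee_pos: [603.7, 60.1, 262.5]
orientation: [[0.053, 0.999, -0.0], [0.999, -0.053, -0.0], [-0.0, -0.0, -1.0]]
force: [1.1, -0.7, -0.4]
gripper_width: 59.6
grasp_force: 0.0
```

>>> move_arm --pt "0 0 0 1 4 0 -0.4" --pt "0 0 0 2 8 0 -0.4" --pt "0 0 0 2.8 12 0 -0.4" --pt "0 0 0 2.8 15.8 0 -0.4" --pt "0 0 0 2.8 15.8 0 -0.4" --pt "0 0 0 2.8 15.8 0 -0.4"

```text
time: 21.2
ee_pos: [631.2, 217.6, 261.9]
orientation: [[0.049, 0.999, -0.001], [0.999, -0.049, -0.0], [-0.001, -0.001, -1.0]]
force: [0.8, -1.2, -0.3]
gripper_width: 60.0
grasp_force: 0.0
```

Above rack2. Descend to 167 and pinch.

>>> move_arm --pt "0 0 0 0 0 -3 -0.4" --pt "0 0 0 0 0 -6 -0.4" --pt "0 0 0 0 0 -8 -0.4" --pt "0 0 0 0 0 -9.5 -0.4" --pt "0 0 0 0 0 -9.5 -0.4" --pt "0 0 0 0 0 -9.5 -0.4"

```text
time: 21.8
ee_pos: [632.3, 214.8, 168.0]
orientation: [[0.054, 0.999, 0.0], [0.999, -0.054, -0.001], [-0.001, 0.0, -1.0]]
force: [0.3, -0.8, 0.5]
gripper_width: 59.9
grasp_force: 0.0
```

>>> move_arm --pt "0 0 0 0 0 0 1" --pt "0 0 0 0 0 0 1" --pt "0 0 0 0 0 0 1" --pt "0 0 0 0 0 0 1" --pt "0 0 0 0 0 0 1" --pt "0 0 0 0 0 0 1" --force 45

```text
time: 22.4
ee_pos: [632.2, 216.6, 168.2]
orientation: [[0.052, 0.999, 0.001], [0.999, -0.052, 0.0], [0.0, 0.001, -1.0]]
force: [-0.8, 0.1, 5.3]
gripper_width: 10.0
grasp_force: 44.1
```

>>> move_arm --pt "0 0 0 0 0 0.8 1" --pt "0 0 0 0 0 1.6 1" --pt "0 0 0 0 0 2.4 1" --pt "0 0 0 0 0 3.1 1" --pt "0 0 0 0 0 3.1 1" --pt "0 0 0 0 0 3.1 1"

```text
time: 23.0
ee_pos: [631.7, 216.5, 198.6]
orientation: [[0.052, 0.999, 0.0], [0.999, -0.052, 0.0], [0.0, 0.0, -1.0]]
force: [-1.0, -0.0, -1.5]
gripper_width: 10.2
grasp_force: 44.0
```

>>> move_arm --pt "0 0 0 -1.5 0 0 1" --pt "0 0 0 -3 0 0 1" --pt "0 0 0 -5 0 0 1" --pt "0 0 0 -7 0 0 1" --pt "0 0 0 -9 0 0 1" --pt "0 0 0 -11.5 0 0 1" --pt "0 0 0 -13 0 1 1" --pt "0 0 0 -13 0 2 1"

```text
time: 23.8
ee_pos: [498.9, 216.5, 218.3]
orientation: [[0.05, 0.999, -0.004], [0.999, -0.05, -0.001], [-0.001, -0.004, -1.0]]
force: [0.8, 0.2, -1.6]
gripper_width: 10.0
grasp_force: 44.1
```

```bash
python3 d.py
```

```text
far score 0.391 world shift mm x -36.2 y -6.3
mid score 0.312 world shift mm x 36.2 y 1.7
near score 0.992 world shift mm x 0.0 y 0.0
t 23.85 p [502.2 217.  220.4] yaw_y -2.94 tilt [0.002 0.001] F [ 1.   0.7 -1.2] w 10.4 g 44.1 j [-34.  33.   9. 104.  -7.  44. -24.]
```

>>> move_arm --pt "0 0 0 -1 -4 0 1" --pt "0 0 0 -2 -8 0 1" --pt "0 0 0.05 -3 -12 0 1" --pt "0 0 0.08 -4 -16 0 1" --pt "0 0 0.12 -5 -20 0 1" --pt "0 0 0.16 -5 -24 0 1" --pt "0 0 0.16 -5 -28 0 1" --pt "0 0 0.16 -5 -32 0 1"

```text
time: 24.65
ee_pos: [453.3, -106.2, 218.8]
orientation: [[-0.107, 0.994, 0.003], [0.994, 0.107, -0.001], [-0.001, 0.003, -1.0]]
force: [0.8, 0.5, -1.7]
gripper_width: 10.1
grasp_force: 44.1
```

>>> move_arm --pt "0 0 0 -2 -4 0 1" --pt "0 0 0 -4 -8 0 1" --pt "0 0 0 -4.3 -9.2 0 1" --pt "0 0 0 -4.3 -9.2 -3 1" --pt "0 0 0 -4.3 -9.2 -6 1" --pt "0 0 0 -4.3 -9.2 -8 1" --pt "0 0 0 -4.3 -9.2 -8 1" --pt "0 0 0 -4.3 -9.2 -8 1"

```text
time: 25.45
ee_pos: [409.8, -196.1, 138.7]
orientation: [[-0.108, 0.994, 0.001], [0.994, 0.108, -0.0], [-0.0, 0.001, -1.0]]
force: [-0.1, -0.4, -1.2]
gripper_width: 10.1
grasp_force: 44.0
```

```bash
python3 -c "
from h import *
st()"
```

```text
t 25.45 p [ 409.8 -196.1  138.7] yaw_y 6.17 tilt [ 0.001 -0.   ] F [-0.1 -0.4 -1.2] w 10.1 g 44.0 j [ 19.  35.   2. 123.  -2.  22.  28.]
```

>>> move_arm --pt "0 0 0 -0.2 0.1 -1 1" --pt "0 0 0 -0.2 0.1 -2 1" --pt "0 0 0 -0.2 0.1 -2.8 1" --pt "0 0 0 -0.2 0.1 -3.5 1" --pt "0 0 0 -0.2 0.1 -3.5 1"

```text
time: 25.95
ee_pos: [408.8, -195.8, 104.0]
orientation: [[-0.107, 0.994, 0.004], [0.994, 0.107, -0.002], [-0.002, 0.004, -1.0]]
force: [0.8, -1.7, 4.8]
gripper_width: 10.2
grasp_force: 45.7
```

>>> move_arm --pt "0 0 0 0 0 -0.1 1" --pt "0 0 0 0 0 -0.1 1"

```text
time: 26.15
ee_pos: [408.9, -196.2, 103.7]
orientation: [[-0.107, 0.994, 0.005], [0.994, 0.107, -0.003], [-0.003, 0.004, -1.0]]
force: [0.9, -2.7, 7.5]
gripper_width: 9.7
grasp_force: 46.1
```

>>> move_arm --pt "0 0 0 0 0 1 1" --pt "0 0 0 0 0 2.3 1" --pt "0 0 0 0 0 2.3 1"

```text
time: 26.45
ee_pos: [407.6, -194.8, 127.0]
orientation: [[-0.108, 0.994, 0.003], [0.994, 0.108, -0.001], [-0.001, 0.002, -1.0]]
force: [0.5, -0.3, -1.7]
gripper_width: 10.0
grasp_force: 45.1
```

```bash
python3 -c "
from h import *
st()
g=lambda a,s:(255*(cv2.resize(a,None,fx=s,fy=s,interpolation=cv2.INTER_LANCZOS4)/255.)**.6).astype(np.uint8)
a=robot.capture('scene')[115:195,185:265,::-1]
cv2.imwrite('pics/s7.png',g(a,7.4))
"
```

```text
t 26.45 p [ 407.6 -194.8  127. ] yaw_y 6.2 tilt [ 0.003 -0.001] F [ 0.5 -0.3 -1.7] w 10.0 g 45.1 j [ 19.  36.   1. 124.  -2.  20.  28.]
```

View pics/s7.png

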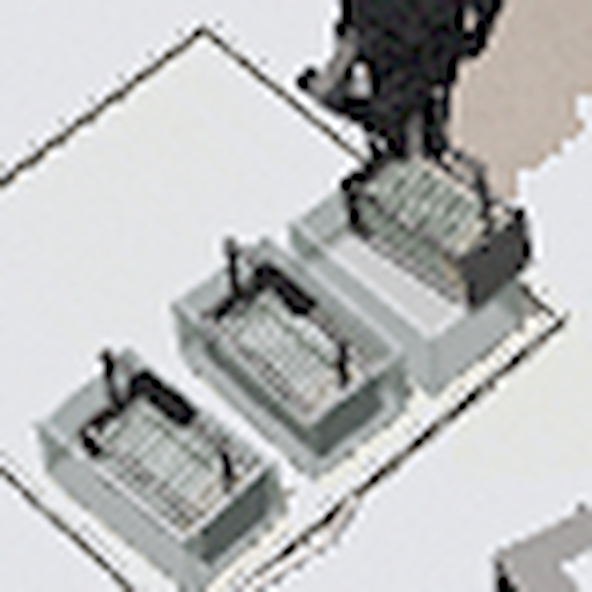

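```bash
python3 -c "
from m import *
C=lambda u,v:('scene',u/7.4+185-.43,v/7.4+115-.43)
L=[(22,44),(-22,44),(22,-44)];o=[C(472,307),C(527,266),C(350,232)]
for z in (65,70,75):
  q,r,p=fit([((*l,z),oo) for l,oo in zip(L,o)],[410,-190,.08]);print('rack',z,q[:2].round(1),np.degrees(q[2]),r)
L=[(33,53),(33,-53),(-33,53)];o=[C(428,345),C(290,236),C(532,295)]
q,r,p=fit([((*l,59),oo) for l,oo in zip(L,o)],[410,-190,.08]);print('near',q[:2].round(1),np.degrees(q[2]),r)
L=[(33,53),(33,-53),(-33,53),(-33,-53)];o=[C(315,430),C(172,313),C(405,362),C(265,240)]
q,r,p=fit([((*l,59),oo) for l,oo in zip(L,o)],[490,-190,.08]);print('mid',q[:2].round(1),np.degrees(q[2]),r)
o=[C(190,548),C(38,430),C(280,470),C(125,350)]
q,r,p=fit([((*l,59),oo) for l,oo in zip(L,o)],[490,-190,.08]);print('far',q[:2].round(1),np.degrees(q[2]),r)
now=cv2.imread('pics/q.png')
"
```

```text
rack 65 [ 404.2 -182.3] 9.961842192450352 [ 0.3  1.5  0.4 -0.3 -0.9 -0.7]
rack 70 [ 406.4 -179.6] 9.9490010711695 [ 0.3  1.6  0.5 -0.3 -1.  -0.8]
rack 75 [ 408.7 -176.8] 9.940449753920827 [ 0.3  1.6  0.5 -0.3 -1.  -0.8]
near [ 418.6 -186.7] 2.1029815345315406 [ 0.2  2.3  0.4 -0.3 -0.7 -0.8]
mid [ 494.1 -190. ] 5.182317640578211 [-0.2  1.1 -0.3 -0.1  0.6 -0.4  0.  -0.4]
far [ 585.1 -178.5] 9.047804088846723 [-0.2  0.7 -0.5  0.2  0.3 -0.6  0.4 -0.3]
```

>>> move_arm --pt "0 0 0 0 0 3 1" --pt "0 0 0 1 -3 3 1" --pt "0 0 0 3 -7 3 1" --pt "0 0 0 4 -11 3 1" --pt "0 0 0 4 -13.5 0 1" --pt "0 0 0 4 -13.5 -3 1" --pt "0 0 0 4 -13.5 -5 1" --pt "0 0 0 4 -13.5 -5 1"

```text
time: 27.3
ee_pos: [444.4, -327.9, 72.4]
orientation: [[-0.108, 0.994, -0.006], [0.994, 0.108, 0.004], [0.005, -0.005, -1.0]]
force: [-0.3, -0.2, -1.2]
gripper_width: 10.2
grasp_force: 44.9
```

>>> move_arm --pt "0 0 0 0 0 -0.4 1" --pt "0 0 0 0 0 -0.8 1" --pt "0 0 0 0 0 -0.8 1"

```text
time: 27.6
ee_pos: [447.2, -329.5, 68.0]
orientation: [[-0.108, 0.994, 0.001], [0.994, 0.108, -0.0], [-0.001, 0.001, -1.0]]
force: [-0.1, -0.7, -0.6]
gripper_width: 9.9
grasp_force: 44.9
```

>>> move_arm --pt "0 0 0 0 0 -0.2 1" --pt "0 0 0 0 0 -0.4 1" --pt "0 0 0 0 0 -0.4 1"

```text
time: 27.9
ee_pos: [448.1, -328.6, 66.4]
orientation: [[-0.109, 0.994, 0.003], [0.994, 0.109, 0.0], [-0.0, 0.003, -1.0]]
force: [-3.1, 5.0, 21.1]
gripper_width: 9.6
grasp_force: 47.3
```

>>> move_arm --pt "0 0 0 0 0 -0.2 1" --pt "0 0 0 0 0 -0.3 1" --pt "0 0 0 0 0 -0.3 1"

```text
time: 28.2
ee_pos: [448.5, -327.5, 65.8]
orientation: [[-0.11, 0.994, 0.004], [0.994, 0.11, 0.001], [0.001, 0.004, -1.0]]
force: [-5.1, 10.4, 43.0]
gripper_width: 10.2
grasp_force: 49.4
```

>>> move_arm --pt "0 0 0 0 0 0 1" --pt "0 0 0 0 0 0 1" --pt "0 0 0 0 0 0 1" --pt "0 0 0 0 0 0 1" --force 20

```text
time: 28.6
ee_pos: [448.5, -327.6, 65.8]
orientation: [[-0.109, 0.994, 0.004], [0.994, 0.109, 0.001], [0.0, 0.004, -1.0]]
force: [-5.5, 10.9, 42.9]
gripper_width: 10.2
grasp_force: 49.4
```

>>> move_arm --pt "0 0 0 0 0 0.2 1" --pt "0 0 0 0 0 0.4 1" --pt "0 0 0 0 0 0.4 0.76" --pt "0 0 0 0 0 0.4 0.75" --pt "0 0 0 0 0 0.4 0.74" --force 20

```text
time: 29.1
ee_pos: [447.9, -329.0, 66.5]
orientation: [[-0.109, 0.994, 0.002], [0.994, 0.109, -0.0], [-0.0, 0.002, -1.0]]
force: [-2.2, 4.1, 13.7]
gripper_width: 11.3
grasp_force: 17.3
```

>>> move_arm --pt "0 0 0 0 0 -0.1 0.73" --pt "0 0 0 0 0 -0.2 0.72" --pt "0 0 0 0 0 -0.3 0.71" --pt "0 0 0 0 0 -0.3 0.7"

```text
time: 29.5
ee_pos: [447.0, -329.8, 61.4]
orientation: [[-0.108, 0.994, 0.001], [0.994, 0.108, -0.0], [-0.0, 0.0, -1.0]]
force: [-0.0, -0.1, 0.6]
gripper_width: 12.5
grasp_force: 0.2
```

>>> move_arm --pt "0 0 0 0 0 -0.1 0.5" --pt "0 0 0 0 0 -0.2 0.5" --pt "0 0 0 0 0 -0.2 0.5" --pt "0 0 0 0 0 -0.2 0.8" --pt "0 0 0 0 0 -0.2 1" --pt "0 0 0 0 0 -0.2 1" --pt "0 0 0 0 0 -0.2 1" --force 50

```text
time: 30.2
ee_pos: [446.8, -329.5, 59.4]
orientation: [[-0.108, 0.994, 0.0], [0.994, 0.108, 0.0], [0.0, 0.0, -1.0]]
force: [-0.2, -0.2, -1.2]
gripper_width: 9.2
grasp_force: 48.7
```

>>> move_arm --pt "0 0 0 0 0 1 1" --pt "0 0 0 0 0 4 1" --pt "0 0 0 0 0 7 1" --pt "0 0 0 0 0 7 1" --pt "0 0 0 0 0 7 1"

```text
time: 30.7
ee_pos: [446.9, -329.7, 130.3]
orientation: [[-0.108, 0.994, 0.001], [0.994, 0.108, -0.001], [-0.001, 0.001, -1.0]]
force: [-0.3, 0.8, -2.1]
gripper_width: 9.3
grasp_force: 48.8
```

```bash
python3 -c "
from m import *
st()
now=robot.capture('scene');cv2.imwrite('pics/q8.png',now[:,:,::-1])
# near dish shift from sA via template (left/bottom parts)
ref=cv2.imread('pics/sA.png');cur=cv2.resize(now[110:300,150:310,::-1].copy(),None,fx=3.15,fy=3.15,interpolation=2)
t=ref[80:185,232:336];r=cv2.matchTemplate(cur,t,cv2.TM_CCOEFF_NORMED);_,s,_,l=cv2.minMaxLoc(r);print('near dish scene',s,l,'ref',(232,80))
a=cv2.resize(now[100:190,185:265,::-1].copy(),None,fx=6.5,fy=6.5,interpolation=cv2.INTER_CUBIC)
b=cv2.resize(robot.capture('top')[165:250,280:345,::-1].copy(),None,fx=4.2,fy=4.2,interpolation=cv2.INTER_CUBIC)
c=np.zeros((600,800,3),np.uint8);c[:a.shape[0],:a.shape[1]]=a;c[:b.shape[0],a.shape[1]:a.shape[1]+b.shape[1]]=b;cv2.imwrite('pics/s8.png',(255*(c/255.)**.6).astype(np.uint8))
"; python3 d.py
```

```text
t 30.7 p [ 446.9 -329.7  130.3] yaw_y 6.19 tilt [ 0.001 -0.001] F [-0.3  0.8 -2.1] w 9.3 g 48.8 j [ 31.  41.   0. 107.  -0.  32.  38.]
near dish scene 0.8332028985023499 (232, 80) ref (232, 80)
far score 0.391 world shift mm x -36.2 y -6.3
mid score 0.311 world shift mm x 36.2 y 1.7
near score 0.919 world shift mm x 0.0 y -0.6
t 30.85 p [ 445.9 -328.9  128.6] yaw_y 6.2 tilt [-0.002  0.001] F [-0.3  0.3 -2. ] w 9.3 g 48.8 j [ 31.  41.   0. 107.  -0.  32.  38.]
```

>>> move_arm --pt "0 0 0 0 0 2.5 1" --pt "0 0 0 -1 4 2.5 1" --pt "0 0 0 -2 8 2.5 1" --pt "0 0 0 -3 11 2.5 1" --pt "0 0 0 -3.7 13.1 2.5 1" --pt "0 0 0 -3.7 13.1 0 1" --pt "0 0 0 -3.7 13.1 -1 1" --pt "0 0 0 -3.7 13.1 -1 1"

```text
time: 31.65
ee_pos: [408.6, -198.4, 117.9]
orientation: [[-0.107, 0.994, -0.004], [0.994, 0.107, 0.001], [0.002, -0.004, -1.0]]
force: [0.0, 0.0, -1.1]
gripper_width: 8.8
grasp_force: 48.9
```

>>> move_arm --pt "0 0 0 0 0 -0.4 1" --pt "0 0 0 0 0 -0.7 1" --pt "0 0 0 0 0 -0.7 1"

```text
time: 31.95
ee_pos: [411.1, -200.7, 113.2]
orientation: [[-0.106, 0.994, 0.003], [0.994, 0.106, -0.003], [-0.003, 0.003, -1.0]]
force: [0.1, -2.9, 5.9]
gripper_width: 9.3
grasp_force: 49.6
```

```bash
python3 -c "
from h import *
st();s=robot.sense();print(s['ft_torque'].round(3),s['force'].round(2))
import cv2
now=robot.capture('scene')
a=cv2.resize(now[115:195,185:265,::-1].copy(),None,fx=7.4,fy=7.4,interpolation=cv2.INTER_LANCZOS4);cv2.imwrite('pics/s9.png',(255*(a/255.)**.6).astype(np.uint8))
"
```

```text
t 31.95 p [ 411.1 -200.7  113.2] yaw_y 6.07 tilt [ 0.003 -0.003] F [ 0.1 -2.9  5.9] w 9.3 g 49.6 j [ 19.  38.   1. 124.  -2.  18.  29.]
[-0.652  0.023  0.04 ] [ 0.13 -2.93  5.92]
```

View pics/s9.png

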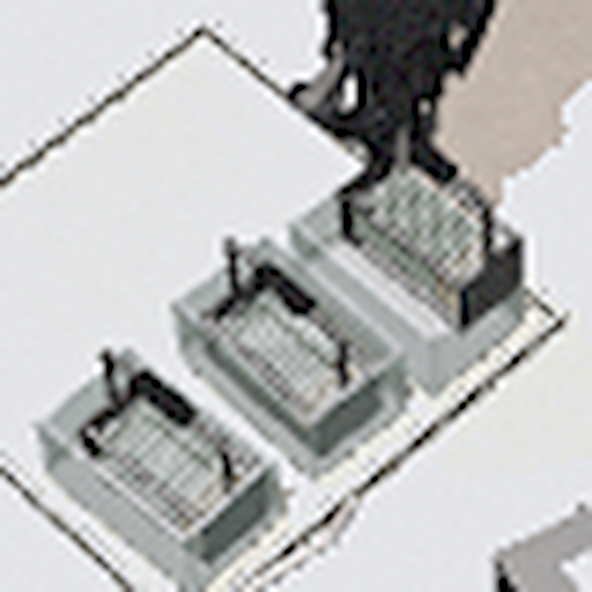

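```bash
python3 -c "
from m import *
C=lambda u,v:('scene',u/7.4+185-.43,v/7.4+115-.43)
L=[(22,44),(-22,44),(22,-44)];o=[C(462,326),C(522,285),C(345,236)]
for z in (54,58,62):
  q,r,p=fit([((*l,z),oo) for l,oo in zip(L,o)],[410,-190,.08]);print('rack',z,q[:2].round(1),np.degrees(q[2]),r)
O=lambda P:((proj('scene',P)-[185,115]+.43)*7.4).round()
# near dish from sA-based fit and top-based + bias of mid
for q in [(418.6,-187,4.5),(414,-190,5.5)]:
  c,s=np.cos(np.radians(q[2])),np.sin(np.radians(q[2]))
  print(q,[O((q[0]+c*a-s*b,q[1]+s*a+c*b,59))[0].tolist() for a,b in [(33,53),(33,-53),(-33,-53),(-33,53)]])
im=cv2.imread('pics/q8.png')  # empty near dish, arm away
g=cv2.resize(im[115:195,185:265],None,fx=7.4,fy=7.4,interpolation=2)
gr=cv2.cvtColor(g,cv2.COLOR_BGR2GRAY)
for v in (180,210,240,270,300,320): print(v,gr[v,280:580:8].tolist())
"
```

```text
rack 54 [ 405.7 -183.7] 5.148062891874338 [ 0.1  1.   0.2 -0.3 -0.3 -0.4]
rack 58 [ 407.5 -181.5] 5.114976899326036 [ 0.1  1.   0.3 -0.3 -0.4 -0.5]
rack 62 [ 409.2 -179.2] 5.082483252277481 [ 0.1  1.   0.3 -0.3 -0.4 -0.5]
(418.6, -187, 4.5) [[434.0, 360.0], [291.0, 237.0], [385.0, 165.0], [528.0, 285.0]]
(414, -190, 5.5) [[439.0, 351.0], [294.0, 230.0], [386.0, 157.0], [531.0, 275.0]]
180 [114, 111, 108, 106, 100, 89, 211, 218, 195, 119, 127, 128, 109, 79, 87, 125, 166, 216, 216, 212, 212, 210, 212, 210, 211, 211, 211, 212, 214, 211, 213, 208, 211, 212, 210, 214, 209, 209]
210 [102, 106, 128, 198, 149, 122, 125, 130, 133, 125, 71, 89, 131, 132, 95, 83, 87, 102, 70, 112, 128, 210, 220, 216, 210, 210, 211, 213, 210, 211, 210, 212, 211, 212, 210, 211, 212, 212]
240 [243, 175, 85, 95, 148, 126, 79, 116, 155, 175, 177, 172, 172, 173, 173, 178, 175, 147, 118, 85, 88, 90, 93, 67, 112, 148, 218, 218, 213, 211, 211, 210, 210, 210, 212, 209, 209, 210]
270 [38, 116, 101, 110, 166, 145, 132, 126, 148, 208, 185, 171, 175, 172, 171, 174, 171, 172, 174, 175, 180, 169, 129, 96, 84, 83, 96, 69, 128, 112, 128, 216, 212, 210, 210, 208, 210, 210]
300 [62, 0, 13, 0, 9, 95, 105, 122, 175, 158, 133, 127, 133, 184, 198, 177, 173, 171, 171, 170, 175, 172, 170, 179, 194, 152, 107, 96, 80, 72, 78, 163, 71, 215, 213, 215, 211, 211]
320 [112, 157, 170, 143, 73, 74, 57, 85, 100, 113, 126, 170, 146, 129, 131, 127, 176, 200, 175, 170, 183, 206, 161, 125, 130, 132, 134, 134, 137, 117, 83, 213, 218, 180, 200, 60, 164, 226]
```

>>> move_arm --pt "0 0 0 0 0 0.8 1" --pt "0 0 0 0.4 -0.3 0.8 1" --pt "0 0 0 0.8 -0.6 0.8 1" --pt "0 0 0 0.8 -0.6 0.8 1" --pt "0 0 0 0.8 -0.6 0.3 1" --pt "0 0 0 0.8 -0.6 -0.1 1" --pt "0 0 0 0.8 -0.6 -0.5 1" --pt "0 0 0 0.8 -0.6 -0.5 1"

```text
time: 32.8
ee_pos: [418.4, -205.6, 107.4]
orientation: [[-0.107, 0.994, 0.001], [0.994, 0.107, -0.001], [-0.002, 0.001, -1.0]]
force: [0.2, -2.2, 6.3]
gripper_width: 9.1
grasp_force: 49.7
```

```bash
python3 -c "
from h import *
st();s=robot.sense();print(s['ft_torque'].round(3),s['force'].round(2))"
```

```text
t 32.8 p [ 418.4 -205.6  107.4] yaw_y 6.13 tilt [ 0.001 -0.001] F [ 0.2 -2.2  6.3] w 9.1 g 49.7 j [ 20.  39.   1. 123.  -2.  18.  29.]
[-0.421  0.031  0.055] [ 0.24 -2.19  6.3 ]
```

>>> move_arm --pt "0 0 0 0 0 0.8 1" --pt "0 0 0 0 -0.3 1.0 1" --pt "0 0 0 0 -0.6 1.0 1" --pt "0 0 0 0 -0.6 1.0 1" --pt "0 0 0 0 -0.6 0.4 1" --pt "0 0 0 0 -0.6 0 1" --pt "0 0 0 0 -0.6 0 1"

```text
time: 33.5
ee_pos: [417.2, -210.2, 106.6]
orientation: [[-0.108, 0.994, -0.002], [0.994, 0.108, 0.001], [0.001, -0.001, -1.0]]
force: [0.3, 0.2, -1.5]
gripper_width: 9.1
grasp_force: 49.0
```

```bash
python3 -c "
from h import *
st();s=robot.sense();print(s['ft_torque'].round(3),s['force'].round(2))"
```

```text
t 33.5 p [ 417.2 -210.2  106.6] yaw_y 6.2 tilt [-0.002  0.001] F [ 0.3  0.2 -1.5] w 9.1 g 49.0 j [ 20.  39.   1. 122.  -2.  19.  29.]
[-0.055  0.028  0.005] [ 0.33  0.2  -1.54]
```

>>> move_arm --pt "0 0 0 0 0 -0.5 1" --pt "0 0 0 0 0 -1 1" --pt "0 0 0 0 0 -1.5 1" --pt "0 0 0 0 0 -1.5 1"

```text
time: 33.9
ee_pos: [417.4, -210.4, 91.8]
orientation: [[-0.108, 0.994, -0.001], [0.994, 0.108, 0.001], [0.001, -0.001, -1.0]]
force: [-0.6, 1.5, -1.5]
gripper_width: 9.1
grasp_force: 49.0
```

```bash
python3 -c "
from h import *
st();s=robot.sense();print(s['ft_torque'].round(3),s['force'].round(2))"
```

```text
t 33.9 p [ 417.4 -210.4   91.8] yaw_y 6.19 tilt [-0.001  0.001] F [-0.6  1.5 -1.5] w 9.1 g 49.0 j [ 21.  41.   1. 123.  -2.  17.  29.]
[-0.111 -0.025  0.018] [-0.57  1.47 -1.5 ]
```

>>> move_arm --pt "0 0 0 0 0 -0.7 1" --pt "0 0 0 0 0 -1.4 1" --pt "0 0 0 0 0 -2.0 1" --pt "0 0 0 0 0 -2.3 1" --pt "0 0 0 0 0 -2.3 1"

```text
time: 34.4
ee_pos: [417.5, -210.5, 69.0]
orientation: [[-0.108, 0.994, -0.001], [0.994, 0.108, 0.0], [0.0, -0.001, -1.0]]
force: [0.6, -0.5, -1.7]
gripper_width: 9.3
grasp_force: 49.0
```

```bash
python3 -c "
from h import *
st();s=robot.sense();print(s['ft_torque'].round(3),s['force'].round(2))"
```

```text
t 34.4 p [ 417.5 -210.5   69. ] yaw_y 6.18 tilt [-0.001  0.   ] F [ 0.6 -0.5 -1.7] w 9.3 g 49.0 j [ 21.  43.   1. 123.  -2.  13.  29.]
[-0.089 -0.014  0.02 ] [ 0.63 -0.47 -1.69]
```

>>> move_arm --pt "0 0 0 0 0 -0.15 1" --pt "0 0 0 0 0 -0.3 1" --pt "0 0 0 0 0 -0.45 1" --pt "0 0 0 0 0 -0.45 1"

```text
time: 34.8
ee_pos: [417.8, -210.5, 64.9]
orientation: [[-0.108, 0.994, 0.0], [0.994, 0.108, 0.0], [0.0, 0.0, -1.0]]
force: [0.0, -0.4, -1.9]
gripper_width: 9.3
grasp_force: 49.0
```

```bash
python3 -c "
from h import *
st();s=robot.sense();print(s['ft_torque'].round(3),s['force'].round(2))"
```

```text
t 34.8 p [ 417.8 -210.5   64.9] yaw_y 6.19 tilt [0. 0.] F [ 0.  -0.4 -1.9] w 9.3 g 49.0 j [ 21.  44.   1. 124.  -2.  13.  29.]
[-0.115 -0.02  -0.058] [ 0.04 -0.45 -1.95]
```

>>> move_arm --pt "0 0 0 0 0 -0.15 1" --pt "0 0 0 0 0 -0.25 1" --pt "0 0 0 0 0 -0.25 1"

```text
time: 35.1
ee_pos: [419.2, -211.7, 63.2]
orientation: [[-0.107, 0.994, 0.003], [0.994, 0.107, -0.002], [-0.002, 0.003, -1.0]]
force: [1.0, -3.3, 5.4]
gripper_width: 9.3
grasp_force: 49.7
```

>>> move_arm --pt "0 0 0 0 0 -0.1 0.76" --pt "0 0 0 0 0 -0.1 0.75" --pt "0 0 0 0 0 -0.1 0.74" --pt "0 0 0 0 0 -0.1 0.73" --pt "0 0 0 0 0 -0.1 0.72" --pt "0 0 0 0 0 -0.1 0.71" --pt "0 0 0 0 0 -0.1 0.7" --pt "0 0 0 0 0 -0.1 0.68" --force 20

```text
time: 35.9
ee_pos: [417.5, -210.1, 61.3]
orientation: [[-0.108, 0.994, -0.001], [0.994, 0.108, 0.001], [0.001, -0.001, -1.0]]
force: [-0.7, -0.2, -0.2]
gripper_width: 13.3
grasp_force: 0.2
```

>>> move_arm --pt "0 0 0 0 0 0 0.5" --pt "0 0 0 0 0 0 0.2" --pt "0 0 0 0 0 0 0" --pt "0 0 0 0 0 0 0" --pt "0 0 0 0 0 3 0" --pt "0 0 0 0 0 7 0" --pt "0 0 0 0 0 11 0" --pt "0 0 0 0 0 15 0"

```text
time: 36.7
ee_pos: [417.3, -210.4, 213.0]
orientation: [[-0.108, 0.994, -0.0], [0.994, 0.108, 0.0], [0.0, -0.0, -1.0]]
force: [1.0, 0.2, 0.4]
gripper_width: 42.7
grasp_force: 0.0
```

>>> move_arm --pt "0 0 0 0 4 0 0" --pt "0 0 0 0 8 1 0" --pt "0 0 0 0 12 2 -0.4" --pt "0 0 0 1 16 3 -0.8" --pt "0 0 0 2 20 3 -1" --pt "0 0 0 2 24 3 -1" --pt "0 0 0 2 28 3 -1" --pt "0 0 0 2 32 3 -1"

```text
time: 37.5
ee_pos: [437.3, 111.0, 241.5]
orientation: [[-0.108, 0.994, -0.0], [0.994, 0.108, -0.0], [-0.0, -0.0, -1.0]]
force: [0.9, 0.3, 0.5]
gripper_width: 85.1
grasp_force: 0.0
```

```bash
python3 - <<'E'
from m import *
st()
s=robot.capture('scene')[:,:,::-1].copy();t=robot.capture('top')[:,:,::-1].copy();cv2.imwrite('pics/q9s.png',s);cv2.imwrite('pics/q9t.png',t)
hsv=cv2.cvtColor(t,cv2.COLOR_BGR2HSV)
# dark pixels (racks) in tray area of top view
g=cv2.cvtColor(t,cv2.COLOR_BGR2GRAY)[170:245,285:335]
for r in g[::2]: print(' '.join('%3d'%v for v in r[::2]))
E
```

```text
t 37.5 p [437.3 111.  241.5] yaw_y 6.19 tilt [-0. -0.] F [0.9 0.3 0.5] w 85.1 g 0.0 j [-23.  24.   4. 117.  -3.  39. -11.]
152 153 153 153 153 152 152 153 154 153 152 152 153 152 153 152 152 153 152 153 153 151 152 151 151
153 153 152 153 152 152 153 152 151 150 153 152 153 153 153 133 137 144 145 148 146 147 147 128 126
154 149 139 147 148 147 148 148 126 123 109 105 104 109 113 116 117 133 121 134 133 136 136 138 143
153 125 117 137 134 132 133 134 134 138 120 126 117 109 105  98  96  85 146 153 151 152 153 153 152
153 124 151 149 115 106 101  99  97  99  99 101 106 109 113 116 116  92 146 153 152 153 152 152 152
151 132 134 147 103 113 114 119 120 120 106 105 114 110  97  84  69 104 133 152 152 152 152 152 152
152 151 116 148 107  94  91  76  76  97  77  76  64  52  49  55  53  82 113 154 153 153 153 152 153
152 149 122 149  89  67  75  67  61  37  26  22  18  20  43  99  32  75 108 153 153 152 153 153 152
152 147 136 150  99  77  59  80  83  74  92  86  90  99  91  95  30 109  92 149 152 152 153 152 152
152 147 139 152 103  69  68  83 111 101 109  99  97  91 108 102  53 105  86 1
[... 2122 characters left out ...]

153 152 152 149 124 147  94  89 127 126 125 114 115 115 117 119 124 110  51 111 111 151 151 152 153
152 152 153 148 132 147  85  75  99 104 112 101  93  77  74  77  77  81  85 117  99 150 152 152 152
152 153 153 146 138 150  98  84  80  94 111 115 115 117 121 128 128 128 131 125  95 150 152 152 150
152 153 152 149 145 151 105 133 134 133 135 134 135 136 130 130 124 124 117 112 107 148 152 152 152
153 153 152 148 148 152 106 118 116 114 113 115 113 113 114 115 116 118 118 117 119 149 152 150 149
152 152 153 151 136 149 142 117 116 115 120 119 121 123 122 109 110 120 136 140 137 148 148 132 129
152 152 153 152 130 147 149 140 134 126 121 125 110 115 116 124 143 145 116 136 135 138 142 143 143
```

```bash
cat > b.py <<'E'
from m import *
def boxes(im,z=34,s=1.0,o=(0,0),lo=85,hi=128,show=True):
    """grey top faces -> pose by minAreaRect of filled contour; im BGR, pixel=(u/s+o)"""
    f=6 if s<2 else 2
    im=cv2.resize(im,None,fx=f,fy=f,interpolation=cv2.INTER_CUBIC);s=s*f
    h=im.astype(int);g=h.mean(2);sat=h.max(2)-h.min(2)
    m=((g>lo)&(g<hi)&(sat<14)).astype(np.uint8);m=cv2.morphologyEx(m,cv2.MORPH_OPEN,np.ones((int(s*1.2),)*2,np.uint8))
    out=[]
    for c in cv2.findContours(m,cv2.RETR_EXTERNAL,cv2.CHAIN_APPROX_NONE)[0]:
        P=np.array([ray("top",(u+.5)/s+o[0]-.5,(v+.5)/s+o[1]-.5,z)[:2] for u,v in c[::3,0]],np.float32) if len(c)>60 else None
        if P is None: continue
        (cx,cy),(w,hh),a=cv2.minAreaRect(P)
        if w<hh: w,hh,a=hh,w,a+90
        a=(a+90)%180-90
        if 75<w<115 and 50<hh<90: out.append((cx,cy,a,w,hh));print("box c",round(cx,1),round(cy,1),"long axis deg",round(a,1),"size",round(w,1),round(hh,1))
    return out
E
sed -i 's/return (c+d\*(z-c\[2\])\/d\[2\]).round(1)/return c+d*(z-c[2])\/d[2]/' h.py
python3 - <<'E'
from b import *
print("initial");boxes(cv2.imread("pics/tA.png"),s=5,o=(130,130))
print("top0");boxes(cv2.imread("pics/top0.png"),s=1.5605)
print("now");t=cv2.imread("pics/q9t.png");boxes(t)
# sleeves
g=cv2.resize(cv2.cvtColor(t,cv2.COLOR_BGR2GRAY),None,fx=4,fy=4,interpolation=2)
m=(g<48).astype(np.uint8);n,l,st_,c=cv2.connectedComponentsWithStats(m[680:980,1140:1340])
for i in range(1,n):
    if st_[i,4]>60: print(st_[i,4],ray("top",(c[i][0]+1140.5)/4-.5,(c[i][1]+680.5)/4-.5,93).round(1))
E
```

```text
initial
box c 366.2 288.8 long axis deg -23.1 size 97.7 69.0
box c 419.8 153.6 long axis deg 0.6 size 96.5 71.3
box c 441.2 -1.9 long axis deg -8.4 size 103.1 78.0
box c 445.7 408.7 long axis deg -18.3 size 101.2 69.5
box c 570.0 84.8 long axis deg 85.8 size 102.3 58.7
box c 574.9 187.4 long axis deg 88.0 size 103.2 57.6
box c 579.8 -17.2 long axis deg -75.3 size 100.4 74.5Traceback (most recent call last):
  File "<stdin>", line 2, in <module>
  File "b.py", line 10, in boxes
    P=np.array([ray("top",(u+.5)/s+o[0]-.5,(v+.5)/s+o[1]-.5,z)[:2] for u,v in c[::3,0]],np.float32) if len(c)>60 else None
                ~~~^^^^^^^^^^^^^^^^^^^^^^^^^^^^^^^^^^^^^^^^^^^
  File "h.py", line 6, in ray
    K,R,t=cam(n);d=R.T@np.linalg.inv(K)@np.array([u,v,1.]);c=-R.T@t
          ~~~^^^
  File "h.py", line 4, in cam
    p=robot.camera_params(n);return np.array(p["K"],float),cv2.Rodrigues(np.array(p["rvec"],float))[0],np.array(p["tvec"],float).ravel()
ValueError: time passes only in moves, steps and waits
```

```bash
sed -i 's/^def cam(n):/from functools import lru_cache\n@lru_cache(None)\ndef cam(n):/' h.py
cat > b.py <<'E'
from m import *
def boxes(im,z=34,s=1.0,o=(0,0),lo=85,hi=128):
    """grey top faces; centre from the white label (a hole), yaw from area moments of the face"""
    f=8 if s<2 else 2
    im=cv2.resize(im,None,fx=f,fy=f,interpolation=cv2.INTER_CUBIC);s=s*f
    h=im.astype(int);g=h.mean(2);sat=h.max(2)-h.min(2)
    m=((g>lo)&(g<hi)&(sat<16)).astype(np.uint8);k=int(s*1.2);m=cv2.morphologyEx(m,cv2.MORPH_OPEN,np.ones((k,k),np.uint8))
    cs,H=cv2.findContours(m,cv2.RETR_CCOMP,cv2.CHAIN_APPROX_NONE);W=lambda c:ray2((c.reshape(-1,2)+.5)/s+np.array(o)-.5,z)
    for i,c in enumerate(cs):
        if H[0][i][3]<0: continue
        a=cv2.contourArea(c)/s/s
        if not 15<a<140: continue
        P=W(cs[H[0][i][3]]);Q=W(c)
        (cx,cy),(w,hh),t=cv2.minAreaRect(P)
        if w<hh: t+=90;w,hh=hh,w
        if w>115 or hh>90: continue
        M=cv2.moments(Q);lc=(M["m10"]/M["m00"],M["m01"]/M["m00"])
        M2=cv2.moments(P);t2=.5*np.degrees(np.arctan2(2*M2["mu11"],M2["mu20"]-M2["mu02"]));fc=(M2["m10"]/M2["m00"],M2["m01"]/M2["m00"])
        tl=.5*np.degrees(np.arctan2(2*M["mu11"],M["mu20"]-M["mu02"]))
        print("label c",np.round(lc,1),"face c",np.round(fc,1),"yaw rect %.1f moments %.1f label %.1f"%((t+90)%180-90,t2,tl),"size %.0f %.0f"%(w,hh))
def ray2(p,z):
    K,R,t=cam("top");d=(R.T@np.linalg.inv(K)@np.c_[p,np.ones(len(p))].T);c=-R.T@t
    return (c[:,None]+d*(z-c[2])/d[2])[:2].T.astype(np.float32)
E
python3 - <<'E'
from b import *
print("initial");boxes(cv2.imread("pics/tA.png"),s=5,o=(130,130))
print("top0");boxes(cv2.imread("pics/top0.png"),s=1.56)
print("now");t=cv2.imread("pics/q9t.png");boxes(t)
g=cv2.resize(cv2.cvtColor(t,cv2.COLOR_BGR2GRAY),None,fx=4,fy=4,interpolation=2)
m=(g<48).astype(np.uint8);n,l,st_,c=cv2.connectedComponentsWithStats(m[680:980,1140:1340])
for i in range(1,n):
    if st_[i,4]>60: print(st_[i,4],ray("top",(c[i][0]+1140.5)/4-.5,(c[i][1]+680.5)/4-.5,93).round(1))
E
```

```text
initial
label c [365.  287.5] face c [370.2 288.4] yaw rect -23.2 moments -36.5 label -22.1 size 98 69
label c [419.7 152.7] face c [421.2 153.9] yaw rect 0.6 moments -3.3 label -0.6 size 96 71
label c [4.449e+02 1.000e-01] face c [444.7  -1.8] yaw rect -8.8 moments -10.6 label -9.7 size 104 80
label c [446.4 407.2] face c [446.  408.1] yaw rect -18.3 moments -17.9 label -19.4 size 102 70
top0
label c [365.1 287.6] face c [365.2 288.6] yaw rect -21.7 moments -22.3 label -22.0 size 101 70
label c [420.  152.7] face c [421.3 154. ] yaw rect 0.6 moments -3.2 label -0.3 size 97 72
label c [4.449e+02 1.000e-01] face c [444.   -2.1] yaw rect -8.8 moments -6.4 label -9.6 size 104 80
label c [446.5 407.4] face c [446.1 408.1] yaw rect -18.6 moments -18.0 label -19.3 size 101 70
now
label c [365.3 287.9] face c [365.1 288.3] yaw rect -21.6 moments -22.2 label -21.6 size 99 70
label c [445.2   0.5] face c [442.9  -0.9] yaw rect -9.6 moments -10.0 label -9.2 size 102 83
label c [446.8 407.6] face c [446.  407.8] yaw rect -18.5 moments -18.1 label -19.4 size 100 69
164 [ 571.  -215.5   93. ]
425 [ 574.4 -183.2   93. ]
481 [ 491.2 -194.9   93. ]
122 [ 483.8 -228.8   93. ]
137 [ 414.4 -227.3   93. ]
312 [ 415.  -194.3   93. ]
```

>>> move_arm --pt "0 0 0.14 0 -2 -2 -1" --pt "0 0 0.28 0.2 -4 -4 -1" --pt "0 0 0.42 0.4 -6 -6 -1" --pt "0 0 0.56 0.5 -8 -8 -1" --pt "0 0 0.7 0.7 -10 -10 -1" --pt "0 0 0.84 0.7 -11.1 -12 -1" --pt "0 0 0.98 0.7 -11.1 -13 -1" --pt "0 0 1.12 0.7 -11.1 -13 -1"

```text
time: 38.4
ee_pos: [443.5, -3.0, 110.1]
orientation: [[-0.943, 0.332, -0.003], [0.332, 0.943, -0.001], [0.003, -0.002, -1.0]]
force: [-0.4, 0.3, 0.2]
gripper_width: 85.6
grasp_force: 0.0
```

>>> move_arm --pt "0 0 0.1 0 0 0 -1" --pt "0 0 0.18 0 0 0 -1" --pt "0 0 0.18 0 0 0 -1" --pt "0 0 0.18 0 0 0 -1"

```text
time: 38.8
ee_pos: [444.6, -2.1, 111.5]
orientation: [[-0.986, 0.165, -0.0], [0.165, 0.986, -0.0], [0.0, -0.0, -1.0]]
force: [-0.3, 0.2, 0.9]
gripper_width: 85.5
grasp_force: 0.0
```

```bash
python3 -c "
from h import *
st()"
```

```text
t 38.8 p [444.6  -2.1 111.5] yaw_y 80.52 tilt [-0. -0.] F [-0.3  0.2  0.9] w 85.5 g 0.0 j [  3.  38. -14. 125.  26.  19.  48.]
```

>>> move_arm --pt "0 0 0 0 0.2 -3 -1" --pt "0 0 0 0 0.2 -6 -1" --pt "0 0 0 0 0.2 -8 -1" --pt "0 0 0 0 0.2 -9 -1" --pt "0 0 0 0 0.2 -9.5 -1" --pt "0 0 0 0 0.2 -9.5 -1"

```text
time: 39.4
ee_pos: [444.8, 0.4, 16.4]
orientation: [[-0.987, 0.162, -0.0], [0.162, 0.987, -0.0], [0.0, -0.0, -1.0]]
force: [-0.3, 0.3, 0.0]
gripper_width: 85.3
grasp_force: 0.0
```

>>> move_arm --pt "0 0 0 0 0 -0.3 -1" --pt "0 0 0 0 0 -0.6 -1" --pt "0 0 0 0 0 -0.9 -1" --pt "0 0 0 0 0 -0.9 -1"

```text
time: 39.8
ee_pos: [445.5, 0.3, 8.2]
orientation: [[-0.987, 0.161, 0.002], [0.161, 0.987, 0.0], [-0.002, 0.001, -1.0]]
force: [0.6, -0.2, -0.5]
gripper_width: 85.6
grasp_force: 0.0
```

>>> move_arm --pt "0 0 0 0 0 -0.4 -1" --pt "0 0 0 0 0 -0.8 -1" --pt "0 0 0 0 0 -1.2 -1" --pt "0 0 0 0 0 -1.2 -1"

```text
time: 40.2
ee_pos: [445.2, 0.2, -4.1]
orientation: [[-0.987, 0.162, 0.001], [0.162, 0.987, 0.0], [-0.001, 0.0, -1.0]]
force: [-0.7, 0.7, -0.2]
gripper_width: 85.5
grasp_force: 0.0
```

>>> move_arm --pt "0 0 0 0 0 -0.4 -1" --pt "0 0 0 0 0 -0.8 -1" --pt "0 0 0 0 0 -0.8 -1"

```text
time: 40.5
ee_pos: [444.8, 0.2, -12.2]
orientation: [[-0.987, 0.163, -0.0], [0.163, 0.987, 0.0], [0.0, 0.0, -1.0]]
force: [-1.4, -0.5, -0.3]
gripper_width: 85.7
grasp_force: 0.0
```

>>> move_arm --pt "0 0 0 0 0 -0.4 -1" --pt "0 0 0 0 0 -0.8 -1" --pt "0 0 0 0 0 -0.8 -1"

```text
time: 40.8
ee_pos: [444.6, 0.4, -20.8]
orientation: [[-0.987, 0.162, -0.001], [0.162, 0.987, 0.0], [0.001, 0.0, -1.0]]
force: [-0.3, 0.9, 0.6]
gripper_width: 85.4
grasp_force: 0.0
```

>>> move_arm --pt "0 0 0 0 0 0 0" --pt "0 0 0 0 0 0 0.3" --pt "0 0 0 0 0 0 0.3" --pt "0 0 0 0 0 0 0.3" --pt "0 0 0 0 0 0 0.3" --pt "0 0 0 0 0 0 0.3" --force 30

```text
time: 41.4
ee_pos: [444.7, 0.5, -20.4]
orientation: [[-0.987, 0.162, 0.0], [0.162, 0.987, 0.0], [-0.0, 0.0, -1.0]]
force: [-1.2, -0.2, 4.5]
gripper_width: 67.4
grasp_force: 34.6
```

>>> move_arm --pt "0 0 0 0 0 1 0.4" --pt "0 0 0 0 0 3 0.4" --pt "0 0 0 0 0 6 0.4" --pt "0 0 0 0 0 9 0.4" --pt "0 0 0 0 0 12 0.4" --pt "0 0 -0.1 0 -1 13 0.4" --pt "0 0 -0.23 0 -3 13 0.4" --pt "0 0 -0.36 0 -5 13 0.4"

```text
time: 42.2
ee_pos: [444.9, -50.2, 109.9]
orientation: [[-0.864, 0.504, 0.001], [0.504, 0.864, 0.0], [-0.001, 0.001, -1.0]]
force: [-0.0, -0.6, -2.2]
gripper_width: 67.5
grasp_force: 35.3
```

>>> move_arm --pt "0 0 -0.13 1 -3 0 0.4" --pt "0 0 -0.26 2 -7 0 0.4" --pt "0 0 -0.39 3 -11 0 0.4" --pt "0 0 -0.52 4 -15 0 0.4" --pt "0 0 -0.65 5 -19 0 0.4" --pt "0 0 -0.78 6 -23 0 0.4" --pt "0 0 -0.91 6 -26 0 0.4" --pt "0 0 -0.96 6 -27.8 0 0.4"

```text
time: 43.0
ee_pos: [503.4, -331.0, 108.7]
orientation: [[-0.081, 0.997, -0.002], [0.997, 0.081, -0.001], [-0.001, -0.002, -1.0]]
force: [-0.0, -0.2, -2.4]
gripper_width: 67.9
grasp_force: 35.3
```

>>> move_arm --pt "0 0 0 0 0 0 0.4" --pt "0 0 0 0 0 0 0.4"

```text
time: 43.2
ee_pos: [504.4, -325.7, 109.1]
orientation: [[-0.091, 0.996, -0.001], [0.996, 0.091, 0.002], [0.002, -0.001, -1.0]]
force: [0.0, 1.2, -1.8]
gripper_width: 67.9
grasp_force: 35.2
```

```bash
python3 -c "
from h import *
st()"
```

```text
t 43.2 p [ 504.4 -325.7  109.1] yaw_y 5.2 tilt [-0.001  0.002] F [ 0.   1.2 -1.8] w 67.9 g 35.2 j [ 41.  47. -22.  99.  25.  40.  11.]
```

>>> move_arm --pt "0 0 0 0.1 -0.1 -3 0.4" --pt "0 0 0 0.1 -0.1 -6 0.4" --pt "0 0 0 0.1 -0.1 -9 0.4" --pt "0 0 0 0.1 -0.1 -11 0.4" --pt "0 0 0 0.1 -0.1 -11.9 0.4" --pt "0 0 0 0.1 -0.1 -11.9 0.4" --pt "0 0 0 0.1 -0.1 -11.9 0.4"

```text
time: 43.9
ee_pos: [506.7, -327.7, -8.6]
orientation: [[-0.09, 0.996, 0.001], [0.996, 0.09, 0.0], [0.0, 0.001, -1.0]]
force: [-1.0, -0.8, -2.0]
gripper_width: 68.0
grasp_force: 35.2
```

>>> move_arm --pt "0 0 0 0 0 -0.2 0.4" --pt "0 0 0 0 0 -0.4 0.4" --pt "0 0 0 0 0 -0.6 0.4" --pt "0 0 0 0 0 -0.6 0.4"

```text
time: 44.3
ee_pos: [505.7, -328.6, -15.5]
orientation: [[-0.088, 0.996, 0.0], [0.996, 0.088, -0.0], [-0.0, 0.0, -1.0]]
force: [-1.0, 1.2, -1.4]
gripper_width: 67.5
grasp_force: 35.2
```

>>> move_arm --pt "0 0 0 0 0 -0.1 0.4" --pt "0 0 0 0 0 -0.2 0.4" --pt "0 0 0 0 0 -0.2 0.4"

```text
time: 44.6
ee_pos: [505.9, -328.7, -16.3]
orientation: [[-0.088, 0.996, 0.0], [0.996, 0.088, -0.001], [-0.001, 0.0, -1.0]]
force: [-2.7, 0.7, 7.8]
gripper_width: 67.7
grasp_force: 36.3
```

>>> move_arm --pt "0 0 0 0 0 0 -0.7" --pt "0 0 0 0 0 0 -0.8" --pt "0 0 0 0 0 0 -1" --pt "0 0 0 0 0 0 -1" --pt "0 0 0 0 0 0 -1" --pt "0 0 0 0 0 3 -1" --pt "0 0 0 0 0 7 -1" --pt "0 0 0 0 0 11 -1"

```text
time: 45.4
ee_pos: [505.3, -328.2, 93.2]
orientation: [[-0.088, 0.996, -0.001], [0.996, 0.088, 0.001], [0.001, -0.001, -1.0]]
force: [0.4, 0.0, -0.2]
gripper_width: 85.5
grasp_force: 0.0
```

>>> move_arm --pt "0 0 0 0 3 3 -1" --pt "0 0 0.1 -1 7 6 -1" --pt "0 0 0.2 -2 11 8 -1" --pt "0 0 0.35 -3 15 8 -1" --pt "0 0 0.5 -4 20 8 -1" --pt "0 0 0.65 -5 25 8 -1" --pt "0 0 0.8 -6 30 8 -1" --pt "0 0 0.95 -7 35 8 -1"

```text
time: 46.2
ee_pos: [436.0, 19.2, 172.7]
orientation: [[-0.864, 0.503, 0.001], [0.503, 0.864, 0.0], [-0.001, 0.0, -1.0]]
force: [0.6, -0.3, -0.3]
gripper_width: 85.1
grasp_force: 0.0
```

>>> move_arm --pt "0 0 0.14 0 3 0 -1" --pt "0 0 0.28 -1 6 0 -1" --pt "0 0 0.42 -1.5 9 0 -1" --pt "0 0 0.48 -1.5 12 -4 -1" --pt "0 0 0.48 -1.5 13 -7 -1" --pt "0 0 0.48 -1.5 13 -9 -1" --pt "0 0 0.48 -1.5 13 -9 -1" --pt "0 0 0.48 -1.5 13 -9 -1"

```text
time: 47.0
ee_pos: [421.5, 147.4, 82.7]
orientation: [[-0.999, 0.053, -0.0], [0.053, 0.999, -0.0], [0.0, -0.0, -1.0]]
force: [-0.7, 0.4, -0.4]
gripper_width: 85.3
grasp_force: 0.0
```

```bash
cat > c.py <<'E'
from b import *
import sys
st()
t=robot.capture('top')[:,:,::-1].copy()
for z in map(float,sys.argv[1:]): print("z",z);boxes(t,z=z)
cv2.imwrite("pics/qc.png",t)
E
python3 c.py 34 38; python3 d.py|tail -4
```

```text
t 47.0 p [421.5 147.4  82.7] yaw_y 86.98 tilt [-0. -0.] F [-0.7  0.4 -0.4] w 85.3 g 0.0 j [ -6.  44. -31. 126.  55.  25.   5.]
z 34.0
label c [365.3 287.9] face c [365.  288.2] yaw rect -21.6 moments -22.3 label -21.5 size 99 69
label c [446.7 407.7] face c [446.  407.7] yaw rect -18.2 moments -17.9 label -19.5 size 99 68
label c [ 504.6 -331.7] face c [ 505.1 -331.9] yaw rect -83.4 moments -82.9 label -86.4 size 101 70
z 38.0
label c [365.1 287.3] face c [364.8 287.5] yaw rect -21.6 moments -22.3 label -21.5 size 98 69
label c [446.3 406.7] face c [445.6 406.8] yaw rect -18.2 moments -17.9 label -19.5 size 99 68
label c [ 504.1 -330.9] face c [ 504.6 -331.1] yaw rect -83.4 moments -82.9 label -86.4 size 101 69
far score 0.391 world shift mm x -36.2 y -6.3
mid score 0.389 world shift mm x -23.6 y -2.9
near score 0.153 world shift mm x 20.1 y 16.1
t 47.1 p [422.3 147.5  83.5] yaw_y 86.92 tilt [0.002 0.001] F [0.  0.6 0. ] w 85.3 g 0.0 j [ -6.  43. -31. 126.  55.  25.   5.]
```

>>> move_arm --pt "0 0 0.047 -0.2 0.5 0 -1" --pt "0 0 0.047 -0.2 0.5 -3 -1" --pt "0 0 0.047 -0.2 0.5 -6 -1" --pt "0 0 0.047 -0.2 0.5 -7.5 -1" --pt "0 0 0.047 -0.2 0.5 -7.5 -1" --pt "0 0 0.047 -0.2 0.5 -7.5 -1"

```text
time: 47.7
ee_pos: [419.9, 153.0, 8.1]
orientation: [[-1.0, 0.005, 0.001], [0.005, 1.0, 0.001], [-0.001, 0.001, -1.0]]
force: [0.3, 0.1, 0.6]
gripper_width: 85.5
grasp_force: 0.0
```

```bash
python3 -c "
from h import *
st()"
```

```text
t 47.7 p [419.9 153.    8.1] yaw_y 89.73 tilt [0.001 0.001] F [0.3 0.1 0.6] w 85.5 g 0.0 j [-17.  51. -15. 127.  78.  12. -14.]
```

>>> move_arm --pt "0 0 0 0 0 -0.8 -1" --pt "0 0 0 0 0 -1.6 -1" --pt "0 0 0 0 0 -2.3 -1" --pt "0 0 0 0 0 -2.85 -1" --pt "0 0 0 0 0 -2.85 -1"

```text
time: 48.2
ee_pos: [420.3, 152.8, -20.3]
orientation: [[-1.0, 0.007, 0.001], [0.007, 1.0, 0.002], [-0.001, 0.002, -1.0]]
force: [0.5, -1.3, 0.1]
gripper_width: 85.5
grasp_force: 0.0
```

>>> move_arm --pt "0 0 0 0 0 0 0" --pt "0 0 0 0 0 0 0.3" --pt "0 0 0 0 0 0 0.3" --pt "0 0 0 0 0 0 0.3" --pt "0 0 0 0 0 0 0.3" --pt "0 0 0 0 0 0 0.3" --force 30

```text
time: 48.8
ee_pos: [420.2, 152.8, -20.0]
orientation: [[-1.0, 0.006, 0.002], [0.006, 1.0, 0.001], [-0.002, 0.001, -1.0]]
force: [0.2, 0.2, 6.4]
gripper_width: 67.5
grasp_force: 33.8
```

```bash
python3 -c "
from h import *
st()"
```

```text
t 48.8 p [420.2 152.8 -20. ] yaw_y 89.67 tilt [0.002 0.001] F [0.2 0.2 6.4] w 67.5 g 33.8 j [-17.  54. -15. 127.  95.  12. -31.]
```

>>> move_arm --pt "0 0 0 0 0 1 0.4" --pt "0 0 0 0 0 3 0.4" --pt "0 0 0 0 0 6 0.4" --pt "0 0 -0.05 0 0 9 0.4" --pt "0 0 -0.15 0 -2 13 0.4" --pt "0 0 -0.28 0 -5 15 0.4" --pt "0 0 -0.4 1 -9 16 0.4" --pt "0 0 -0.5 2 -13 16 0.4"

```text
time: 49.6
ee_pos: [440.3, 21.7, 141.0]
orientation: [[-0.873, 0.487, 0.003], [0.487, 0.873, 0.001], [-0.003, 0.002, -1.0]]
force: [1.3, -0.6, -1.5]
gripper_width: 68.0
grasp_force: 34.9
```

>>> move_arm --pt "0 0 -0.13 1 -4 0 0.4" --pt "0 0 -0.26 2 -8 0 0.4" --pt "0 0 -0.39 3 -12 0 0.4" --pt "0 0 -0.52 4 -16 0 0.4" --pt "0 0 -0.65 5 -20 0 0.4" --pt "0 0 -0.78 6 -24 0 0.4" --pt "0 0 -0.91 6.5 -28 0 0.4" --pt "0 0 -0.977 6.57 -32 0 0.4"

```text
time: 50.4
ee_pos: [505.7, -298.5, 139.4]
orientation: [[-0.085, 0.996, 0.001], [0.996, 0.085, 0.001], [0.001, 0.001, -1.0]]
force: [0.3, -0.1, -2.4]
gripper_width: 67.5
grasp_force: 34.9
```

>>> move_arm --pt "0 0 0 0 -2 0 0.4" --pt "0 0 0 0 -3.15 0 0.4" --pt "0 0 0 0 -3.15 0 0.4" --pt "0 0 0 0 -3.15 0 0.4" --pt "0 0 0 0 -3.15 0 0.4"

```text
time: 50.9
ee_pos: [505.8, -326.4, 139.2]
orientation: [[-0.091, 0.996, 0.0], [0.996, 0.091, 0.002], [0.002, 0.0, -1.0]]
force: [0.0, 1.8, -1.4]
gripper_width: 67.7
grasp_force: 34.9
```

```bash
python3 -c "
from h import *
st()"
```

```text
t 50.9 p [ 505.8 -326.4  139.2] yaw_y 5.23 tilt [0.    0.002] F [ 0.   1.8 -1.4] w 67.7 g 34.9 j [ 41.  44. -22.  97.  23.  43.  13.]
```

>>> move_arm --pt "0 0 0 0 0 -3 0.4" --pt "0 0 0 0 0 -6 0.4" --pt "0 0 0 0 0 -9 0.4" --pt "0 0 0 0 0 -11 0.4" --pt "0 0 0 0 0 -11.4 0.4" --pt "0 0 0 0 0 -11.4 0.4" --pt "0 0 0 0 0 -11.4 0.4" --pt "0 0 0 0 0 -11.4 0.4"

```text
time: 51.7
ee_pos: [506.3, -329.2, 26.4]
orientation: [[-0.088, 0.996, 0.002], [0.996, 0.088, -0.001], [-0.001, 0.002, -1.0]]
force: [0.1, -0.8, -1.6]
gripper_width: 67.5
grasp_force: 34.8
```

```bash
python3 -c "
from h import *
st()"
```

```text
t 51.7 p [ 506.3 -329.2   26.4] yaw_y 5.05 tilt [ 0.002 -0.001] F [ 0.1 -0.8 -1.6] w 67.5 g 34.8 j [ 38.  53. -17. 100.  28.  30.   9.]
```

>>> move_arm --pt "0 0 0 0 0 -0.3 0.4" --pt "0 0 0 0 0 -0.6 0.4" --pt "0 0 0 0 0 -0.75 0.4" --pt "0 0 0 0 0 -0.75 0.4" --pt "0 0 0 0 0 -0.75 0.4"

```text
time: 52.2
ee_pos: [505.3, -329.0, 18.1]
orientation: [[-0.088, 0.996, 0.0], [0.996, 0.088, -0.0], [-0.0, 0.0, -1.0]]
force: [-1.5, 0.8, 5.1]
gripper_width: 67.5
grasp_force: 35.6
```

>>> move_arm --pt "0 0 0 0 0 -0.1 0.4" --pt "0 0 0 0 0 -0.2 0.4" --pt "0 0 0 0 0 -0.2 0.4"

```text
time: 52.5
ee_pos: [505.3, -329.0, 18.0]
orientation: [[-0.088, 0.996, 0.0], [0.996, 0.088, -0.001], [-0.001, 0.0, -1.0]]
force: [-6.1, 2.9, 19.9]
gripper_width: 67.5
grasp_force: 37.3
```

>>> move_arm --pt "0 0 0 0 0 0.15 0.4" --pt "0 0 0 0 0 0.15 -0.7" --pt "0 0 0 0 0 0.15 -0.9" --pt "0 0 0 0 0 0.15 -1" --pt "0 0 0 0 0 0.15 -1" --pt "0 0 0 0 0 3 -1" --pt "0 0 0 0 0 7 -1" --pt "0 0 0 0 0 11 -1"

```text
time: 53.3
ee_pos: [504.8, -328.5, 126.0]
orientation: [[-0.088, 0.996, -0.001], [0.996, 0.088, 0.001], [0.001, -0.001, -1.0]]
force: [1.0, -0.6, -0.1]
gripper_width: 85.4
grasp_force: 0.0
```

>>> move_arm --pt "0 0 0 0 3 3 -1" --pt "0 0 0.1 -0.5 7 4 -1" --pt "0 0 0.2 -1 11 4 -1" --pt "0 0 0.3 -1.5 15 4 -1" --pt "0 0 0.4 -2 20 4 -1" --pt "0 0 0.5 -2.5 25 4 -1" --pt "0 0 0.6 -3 30 4 -1" --pt "0 0 0.7 -3.5 35 4 -1"

```text
time: 54.1
ee_pos: [470.0, 21.8, 165.5]
orientation: [[-0.712, 0.703, 0.0], [0.703, 0.712, 0.0], [-0.0, 0.0, -1.0]]
force: [1.0, -0.1, -0.3]
gripper_width: 85.7
grasp_force: 0.0
```

>>> move_arm --pt "0 0 0.1 -1 4 0 -1" --pt "0 0 0.2 -3 8 0 -1" --pt "0 0 0.3 -5 12 0 -1" --pt "0 0 0.4 -7 16 0 -1" --pt "0 0 0.4 -9 20 -3 -1" --pt "0 0 0.4 -10.5 24 -6 -1" --pt "0 0 0.4 -10.5 26.7 -9 -1" --pt "0 0 0.4 -10.5 26.7 -9 -1"

```text
time: 54.9
ee_pos: [362.4, 293.0, 72.6]
orientation: [[-0.931, 0.365, -0.004], [0.365, 0.931, 0.003], [0.005, 0.001, -1.0]]
force: [-1.6, 0.3, 1.2]
gripper_width: 85.4
grasp_force: 0.0
```

```bash
python3 c.py 34 72
```

```text
t 54.9 p [362.4 293.   72.6] yaw_y 68.59 tilt [-0.004  0.003] F [-1.6  0.3  1.2] w 85.4 g 0.0 j [-31.  44. -22. 123.  45.  21. -22.]
z 34.0
label c [ 508.7 -338.3] face c [ 509.5 -338.1] yaw rect -85.9 moments -84.5 label -83.5 size 95 72
z 72.0
label c [ 503.5 -330.4] face c [ 504.3 -330.2] yaw rect -85.9 moments -84.5 label -83.5 size 93 70
```

>>> move_arm --pt "0 0 -0.007 0.1 -0.2 -2 -1" --pt "0 0 -0.007 0.1 -0.2 -4 -1" --pt "0 0 -0.007 0.1 -0.2 -6 -1" --pt "0 0 -0.007 0.1 -0.2 -6.5 -1" --pt "0 0 -0.007 0.1 -0.2 -6.5 -1" --pt "0 0 -0.007 0.1 -0.2 -6.5 -1"

```text
time: 55.55
ee_pos: [367.0, 284.8, 11.4]
orientation: [[-0.925, 0.381, 0.001], [0.381, 0.925, 0.001], [-0.001, 0.001, -1.0]]
force: [0.4, 0.3, 0.7]
gripper_width: 85.3
grasp_force: 0.0
```

```bash
python3 -c "
from h import *
st()"
```

```text
t 55.55 p [367.  284.8  11.4] yaw_y 67.6 tilt [0.001 0.001] F [0.4 0.3 0.7] w 85.3 g 0.0 j [-38.  50.  -9. 125.  54.   9. -30.]
```

>>> move_arm --pt "0 0 0.01 -0.17 0.28 -0.3 -1" --pt "0 0 0.01 -0.17 0.28 -1 -1" --pt "0 0 0.01 -0.17 0.28 -2 -1" --pt "0 0 0.01 -0.17 0.28 -2.7 -1" --pt "0 0 0.01 -0.17 0.28 -3.15 -1" --pt "0 0 0.01 -0.17 0.28 -3.15 -1" --pt "0 0 0.01 -0.17 0.28 -3.15 -1"

```text
time: 56.25
ee_pos: [364.5, 288.1, -21.0]
orientation: [[-0.929, 0.37, -0.0], [0.37, 0.929, 0.0], [0.0, 0.0, -1.0]]
force: [0.3, 0.5, 0.3]
gripper_width: 85.8
grasp_force: 0.0
```

>>> move_arm --pt "0 0 0 0 0 0 0" --pt "0 0 0 0 0 0 0.3" --pt "0 0 0 0 0 0 0.3" --pt "0 0 0 0 0 0 0.3" --pt "0 0 0 0 0 0 0.3" --pt "0 0 0 0 0 0 0.3" --force 30

```text
time: 56.85
ee_pos: [364.8, 288.2, -20.6]
orientation: [[-0.929, 0.371, 0.0], [0.371, 0.929, 0.001], [-0.0, 0.001, -1.0]]
force: [0.2, 0.7, 5.5]
gripper_width: 67.5
grasp_force: 34.6
```

```bash
python3 -c "
from h import *
st()"
```

```text
t 56.85 p [364.8 288.2 -20.6] yaw_y 68.23 tilt [0.    0.001] F [0.2 0.7 5.5] w 67.5 g 34.6 j [-42.  54.  -3. 125.  68.   2. -44.]
```

>>> move_arm --pt "0 0 0 0 0 1 0.4" --pt "0 0 0 0 0 3 0.4" --pt "0 0 0 0 0 6 0.4" --pt "0 0 0 0 0 9 0.4" --pt "0 0 -0.05 2 -2 13 0.4" --pt "0 0 -0.13 4 -5 15 0.4" --pt "0 0 -0.26 6 -9 16 0.4" --pt "0 0 -0.36 7.5 -13 16 0.4"

```text
time: 57.65
ee_pos: [441.6, 156.7, 140.3]
orientation: [[-0.735, 0.678, 0.003], [0.678, 0.735, 0.002], [-0.001, 0.003, -1.0]]
force: [0.9, -0.5, -2.5]
gripper_width: 67.9
grasp_force: 34.7
```

>>> move_arm --pt "0 0 -0.1 1 -4 0 0.4" --pt "0 0 -0.2 2 -8 0 0.4" --pt "0 0 -0.3 3 -12 0 0.4" --pt "0 0 -0.4 4 -16 0 0.4" --pt "0 0 -0.5 5 -20 0 0.4" --pt "0 0 -0.6 6 -24 0 0.4" --pt "0 0 -0.7 6.5 -28 0 0.4" --pt "0 0 -0.743 6.58 -32 0 0.4"

```text
time: 58.45
ee_pos: [505.5, -163.9, 138.7]
orientation: [[-0.085, 0.996, -0.0], [0.996, 0.085, 0.0], [0.0, -0.0, -1.0]]
force: [-0.3, 0.6, -1.9]
gripper_width: 67.5
grasp_force: 34.7
```

>>> move_arm --pt "0 0 0 0 -4 0 0.4" --pt "0 0 0 0 -8 0 0.4" --pt "0 0 0 0 -12 0 0.4" --pt "0 0 0 0 -15 0 0.4" --pt "0 0 0 0 -16.7 0 0.4" --pt "0 0 0 0 -16.7 -2 0.4" --pt "0 0 0 0 -16.7 -4 0.4" --pt "0 0 0 0 -16.7 -4 0.4"

```text
time: 59.25
ee_pos: [502.4, -328.4, 96.0]
orientation: [[-0.088, 0.996, -0.006], [0.996, 0.088, 0.003], [0.003, -0.006, -1.0]]
force: [-1.6, 0.7, -1.6]
gripper_width: 67.4
grasp_force: 34.6
```

>>> move_arm --pt "0 0 0 0 0 0 0.4" --pt "0 0 0 0 0 0 0.4" --pt "0 0 0 0 0 0 0.4"

```text
time: 59.55
ee_pos: [506.2, -329.2, 100.0]
orientation: [[-0.088, 0.996, 0.002], [0.996, 0.088, -0.001], [-0.001, 0.002, -1.0]]
force: [-0.8, -0.1, -1.9]
gripper_width: 67.4
grasp_force: 34.6
```

```bash
python3 -c "
from h import *
st()"
```

```text
t 59.55 p [ 506.2 -329.2  100. ] yaw_y 5.06 tilt [ 0.002 -0.001] F [-0.8 -0.1 -1.9] w 67.4 g 34.6 j [ 44.  48. -27.  99.  31.  41.   5.]
```

>>> move_arm --pt "0 0 0 0 0 -1.5 0.4" --pt "0 0 0 0 0 -3 0.4" --pt "0 0 0 0 0 -4 0.4" --pt "0 0 0 0 0 -4.3 0.4" --pt "0 0 0 0 0 -4.5 0.4" --pt "0 0 0 0 0 -4.5 0.4" --pt "0 0 0 0 0 -4.5 0.4"

```text
time: 60.25
ee_pos: [505.8, -329.2, 54.4]
orientation: [[-0.088, 0.996, 0.001], [0.996, 0.088, -0.0], [-0.0, 0.001, -1.0]]
force: [-0.5, -0.7, -1.5]
gripper_width: 67.3
grasp_force: 34.7
```

>>> move_arm --pt "0 0 0 0 0 -0.15 0.4" --pt "0 0 0 0 0 -0.3 0.4" --pt "0 0 0 0 0 -0.3 0.4"

```text
time: 60.55
ee_pos: [505.8, -329.3, 51.5]
orientation: [[-0.088, 0.996, 0.001], [0.996, 0.088, -0.0], [-0.001, 0.001, -1.0]]
force: [-0.4, 0.4, 1.8]
gripper_width: 67.9
grasp_force: 35.1
```

>>> move_arm --pt "0 0 0 0 0 0 -0.7" --pt "0 0 0 0 0 0 -0.9" --pt "0 0 0 0 0 0 -1" --pt "0 0 0 0 0 0 -1" --pt "0 0 0 0 0 0 -1" --pt "0 0 0 0 0 3 -1" --pt "0 0 0 0 0 6 -1" --pt "0 0 0 0 0 9 -1"

```text
time: 61.35
ee_pos: [505.2, -328.9, 141.8]
orientation: [[-0.088, 0.996, -0.001], [0.996, 0.088, 0.001], [0.001, -0.0, -1.0]]
force: [0.5, -0.3, -0.2]
gripper_width: 85.4
grasp_force: 0.0
```

>>> move_arm --pt "0 0 0 0 3 2 -1" --pt "0 0 0.1 -0.5 7 3 -1" --pt "0 0 0.2 -1 11 3 -1" --pt "0 0 0.3 -1.5 15 3 -1" --pt "0 0 0.4 -2 20 3 -1" --pt "0 0 0.5 -2.5 25 3 -1" --pt "0 0 0.6 -3 30 3 -1" --pt "0 0 0.7 -3.5 35 3 -1"

```text
time: 62.15
ee_pos: [470.2, 21.6, 171.2]
orientation: [[-0.712, 0.703, 0.001], [0.703, 0.712, -0.0], [-0.0, 0.0, -1.0]]
force: [1.6, 0.5, -0.1]
gripper_width: 85.6
grasp_force: 0.0
```

>>> move_arm --pt "0 0 0.1 -0.5 5 0 -1" --pt "0 0 0.2 -1 10 0 -1" --pt "0 0 0.3 -1.5 15 0 -1" --pt "0 0 0.4 -2 20 0 -1" --pt "0 0 0.454 -2.4 25 0 -1" --pt "0 0 0.454 -2.4 30 0 -1" --pt "0 0 0.454 -2.4 34 0 -1" --pt "0 0 0.454 -2.4 38.7 0 -1"

```text
time: 62.95
ee_pos: [446.6, 407.9, 170.8]
orientation: [[-0.946, 0.323, 0.0], [0.323, 0.946, -0.001], [-0.001, -0.001, -1.0]]
force: [1.1, -0.8, 0.5]
gripper_width: 85.3
grasp_force: 0.0
```

>>> move_arm --pt "0 0 0 0 0 -3 -1" --pt "0 0 0 0 0 -6 -1" --pt "0 0 0 0 0 -9 -1" --pt "0 0 0 0 0 -11 -1" --pt "0 0 0 0 0 -12 -1" --pt "0 0 0 0 0 -12 -1" --pt "0 0 0 0 0 -12 -1"

```text
time: 63.65
ee_pos: [446.9, 407.6, 51.8]
orientation: [[-0.946, 0.323, 0.001], [0.323, 0.946, 0.001], [-0.0, 0.001, -1.0]]
force: [0.6, -0.7, 0.4]
gripper_width: 85.4
grasp_force: 0.0
```

```bash
python3 c.py 34 106
```

```text
t 63.65 p [446.9 407.6  51.8] yaw_y 71.16 tilt [0.001 0.001] F [ 0.6 -0.7  0.4] w 85.4 g 0.0 j [-27.  55. -36.  99.  46.  42. -16.]
z 34.0
label c [ 513.8 -345.8] face c [ 515.  -347.1] yaw rect -83.9 moments -82.7 label -86.8 size 99 84
z 106.0
label c [ 503.7 -330.6] face c [ 504.9 -331.9] yaw rect -83.9 moments -82.7 label -86.8 size 95 81
```

>>> move_arm --pt "0 0 0 0 0 -2 -1" --pt "0 0 0 0 0 -4 -1" --pt "0 0 0 0 0 -5.5 -1" --pt "0 0 0 0 0 -6.5 -1" --pt "0 0 0 0 0 -7.2 -1" --pt "0 0 0 0 0 -7.2 -1" --pt "0 0 0 0 0 -7.2 -1"

```text
time: 64.4
ee_pos: [446.7, 407.3, -20.5]
orientation: [[-0.946, 0.323, 0.0], [0.323, 0.946, 0.001], [-0.0, 0.001, -1.0]]
force: [0.4, -0.4, -0.5]
gripper_width: 85.2
grasp_force: 0.0
```

>>> move_arm --pt "0 0 0 0 0 0 0" --pt "0 0 0 0 0 0 0.3" --pt "0 0 0 0 0 0 0.3" --pt "0 0 0 0 0 0 0.3" --pt "0 0 0 0 0 0 0.3" --pt "0 0 0 0 0 0 0.3" --force 30

```text
time: 65.0
ee_pos: [446.9, 407.6, -20.2]
orientation: [[-0.946, 0.323, 0.001], [0.323, 0.946, 0.001], [-0.0, 0.002, -1.0]]
force: [-0.0, -0.8, 5.5]
gripper_width: 67.4
grasp_force: 35.5
```

```bash
python3 -c "
from h import *
st()"
```

```text
t 65.0 p [446.9 407.6 -20.2] yaw_y 71.16 tilt [0.001 0.001] F [-0.  -0.8  5.5] w 67.4 g 35.5 j [-30.  60. -31. 100.  52.  35. -21.]
```

>>> move_arm --pt "0 0 0 0 0 1 0.4" --pt "0 0 0 0 0 3 0.4" --pt "0 0 0 0 0 7 0.4" --pt "0 0 0 0 0 11 0.4" --pt "0 0 0 0 -2 15 0.4" --pt "0 0 -0.1 0 -6 17 0.4" --pt "0 0 -0.2 0 -10 17 0.4" --pt "0 0 -0.3 0 -14 17 0.4"

```text
time: 65.8
ee_pos: [446.5, 265.2, 150.0]
orientation: [[-0.806, 0.591, 0.001], [0.591, 0.806, 0.0], [-0.001, 0.001, -1.0]]
force: [0.9, -0.3, -2.9]
gripper_width: 67.7
grasp_force: 35.2
```

>>> move_arm --pt "0 0 -0.1 0 -4 0 0.4" --pt "0 0 -0.2 0 -8 0 0.4" --pt "0 0 -0.3 0 -12 0 0.4" --pt "0 0 -0.4 1 -16 0 0.4" --pt "0 0 -0.5 2 -20 0 0.4" --pt "0 0 -0.6 3 -24 0 0.4" --pt "0 0 -0.7 4 -28 0 0.4" --pt "0 0 -0.8 5 -32 0 0.4"

```text
time: 66.6
ee_pos: [496.2, -54.8, 149.2]
orientation: [[-0.138, 0.99, -0.001], [0.99, 0.138, 0.0], [0.0, -0.001, -1.0]]
force: [2.1, 0.4, -2.3]
gripper_width: 67.7
grasp_force: 35.2
```

>>> move_arm --pt "0 0 -0.054 0.89 -4 0 0.4" --pt "0 0 -0.054 0.89 -8 0 0.4" --pt "0 0 -0.054 0.89 -12 0 0.4" --pt "0 0 -0.054 0.89 -16 0 0.4" --pt "0 0 -0.054 0.89 -20 0 0.4" --pt "0 0 -0.054 0.89 -24 0 0.4" --pt "0 0 -0.054 0.89 -27 0 0.4" --pt "0 0 -0.054 0.89 -27.7 0 0.4"

```text
time: 67.4
ee_pos: [503.2, -335.6, 148.5]
orientation: [[-0.081, 0.997, -0.002], [0.997, 0.081, -0.003], [-0.002, -0.002, -1.0]]
force: [0.4, 0.2, -2.8]
gripper_width: 67.7
grasp_force: 35.2
```

>>> move_arm --pt "0 0 0 0 0 0 0.4" --pt "0 0 0 0 0 -2 0.4" --pt "0 0 0 0 0 -3 0.4" --pt "0 0 0 0 0 -3 0.4" --pt "0 0 0 0 0 -3 0.4" --pt "0 0 0 0 0 -3 0.4"

```text
time: 68.0
ee_pos: [506.2, -329.6, 119.7]
orientation: [[-0.089, 0.996, 0.001], [0.996, 0.089, -0.0], [-0.0, 0.001, -1.0]]
force: [0.4, 0.5, -1.7]
gripper_width: 67.3
grasp_force: 35.1
```

```bash
python3 -c "
from h import *
st()"
```

```text
t 68.0 p [ 506.2 -329.6  119.7] yaw_y 5.09 tilt [ 0.001 -0.   ] F [ 0.4  0.5 -1.7] w 67.3 g 35.1 j [ 45.  47. -29.  98.  31.  44.   5.]
```

>>> move_arm --pt "0 0 0 0 0 -1 0.4" --pt "0 0 0 0 0 -2 0.4" --pt "0 0 0 0 0 -2.7 0.4" --pt "0 0 0 0 0 -3.1 0.4" --pt "0 0 0 0 0 -3.1 0.4" --pt "0 0 0 0 0 -3.1 0.4"

```text
time: 68.6
ee_pos: [505.6, -330.1, 87.9]
orientation: [[-0.088, 0.996, 0.0], [0.996, 0.088, 0.0], [0.0, 0.0, -1.0]]
force: [0.2, 0.2, -1.9]
gripper_width: 67.4
grasp_force: 35.2
```

>>> move_arm --pt "0 0 0 0 0 -0.15 0.4" --pt "0 0 0 0 0 -0.28 0.4" --pt "0 0 0 0 0 -0.28 0.4"

```text
time: 68.9
ee_pos: [505.9, -330.2, 85.9]
orientation: [[-0.088, 0.996, 0.001], [0.996, 0.088, -0.001], [-0.001, 0.001, -1.0]]
force: [-0.0, 0.3, 2.6]
gripper_width: 67.3
grasp_force: 35.7
```

>>> move_arm --pt "0 0 0 0 0 0 -0.7" --pt "0 0 0 0 0 0 -0.9" --pt "0 0 0 0 0 0 -1" --pt "0 0 0 0 0 0 -1" --pt "0 0 0 0 0 0 -1" --pt "0 0 0 0 0 3 -1" --pt "0 0 0 0 0 6 -1" --pt "0 0 0 0 0 9 -1"

```text
time: 69.7
ee_pos: [505.3, -329.9, 176.0]
orientation: [[-0.088, 0.996, -0.0], [0.996, 0.088, 0.001], [0.001, -0.0, -1.0]]
force: [0.6, -0.1, 0.9]
gripper_width: 85.2
grasp_force: 0.0
```

>>> move_arm --pt "0 0 0 0 3 2 -1" --pt "0 0 0.1 -0.5 7 3 -1" --pt "0 0 0.2 -1 11 3 -1" --pt "0 0 0.3 -1.5 15 3 -1" --pt "0 0 0.4 -2 20 3 -1" --pt "0 0 0.5 -2.5 25 3 -1" --pt "0 0 0.6 -3 30 3 -1" --pt "0 0 0.7 -3.5 35 3 -1"

```text
time: 70.5
ee_pos: [470.2, 20.6, 205.4]
orientation: [[-0.712, 0.703, 0.001], [0.703, 0.712, -0.0], [-0.001, 0.0, -1.0]]
force: [0.4, 0.0, 0.3]
gripper_width: 85.1
grasp_force: 0.0
```

>>> move_arm --pt "0 0 0 -0.5 5 0 -1" --pt "0 0 0 -1 10 0 -1" --pt "0 0 0 -1.5 15 0 -1" --pt "0 0 0 -2 20 0 -1" --pt "0 0 0 -2 20 0 -1"

```text
time: 71.0
ee_pos: [448.8, 229.0, 206.6]
orientation: [[-0.718, 0.696, 0.002], [0.696, 0.718, 0.009], [0.005, 0.008, -1.0]]
force: [-1.0, -0.7, -0.2]
gripper_width: 85.4
grasp_force: 0.0
```

```bash
python3 c.py 34 140; python3 - <<'E'
from b import *
t=cv2.imread("pics/qc.png");t0=cv2.imread("pics/q9t.png")
# dishes/racks: sleeves, change since the last rack, and any other grey boxes left
g=cv2.resize(cv2.cvtColor(t,cv2.COLOR_BGR2GRAY),None,fx=4,fy=4,interpolation=2)
m=(g<48).astype(np.uint8);n,l,s,c=cv2.connectedComponentsWithStats(m[680:980,1140:1310])
for i in range(1,n):
    if s[i,4]>60: print(s[i,4],ray("top",(c[i][0]+1140.5)/4-.5,(c[i][1]+680.5)/4-.5,93).round(1))
d=cv2.absdiff(t,t0).max(2)[170:245,285:328];print("tray dish change >40:",int((d>40).sum()))
a=cv2.imread("pics/q9s.png");b=robot.capture("scene")[:,:,::-1];dd=cv2.absdiff(a,b.copy()).max(2)[115:190,185:245]
print("scene dishes change",int((dd>40).sum()),np.argwhere(dd>40)[:8].tolist())
d=cv2.absdiff(cv2.resize(cv2.imread("pics/top0.png"),(512,384),interpolation=3),t).max(2);d=cv2.morphologyEx((d>45).astype(np.uint8),2,np.ones((3,3)))
n,l,s,c=cv2.connectedComponentsWithStats(d)
for i in range(1,n):
    if s[i,4]>25: print("changed",s[i].tolist())
E
```

```text
t 71.0 p [448.8 229.  206.6] yaw_y 45.85 tilt [0.002 0.009] F [-1.  -0.7 -0.2] w 85.4 g 0.0 j [ -6.  36. -42. 110.  32.  46. -20.]
z 34.0
label c [ 519.1 -353.8] face c [ 519.9 -354.2] yaw rect -86.9 moments -83.9 label -83.6 size 100 83
z 140.0
label c [ 503.9 -330.9] face c [ 504.7 -331.3] yaw rect -86.9 moments -83.9 label -83.6 size 93 77
152 [ 571.2 -215.5   93. ]
411 [ 574.3 -183.3   93. ]
470 [ 491.2 -194.8   93. ]
120 [ 484.  -228.7   93. ]
122 [ 413.9 -227.3   93. ]
299 [ 414.9 -194.1   93. ]
tray dish change >40: 0
scene dishes change 901 [[0, 8], [0, 9], [0, 10], [0, 11], [0, 12], [1, 7], [1, 8], [1, 9]]
changed [188, 156, 16, 28, 298]
changed [203, 157, 42, 33, 727]
changed [248, 160, 25, 28, 469]
changed [136, 176, 147, 155, 8663]
changed [303, 182, 11, 4, 38]
changed [332, 196, 30, 22, 269]
changed [306, 204, 11, 5, 47]
changed [166, 226, 28, 30, 476]
changed [0, 281, 233, 101, 11977]
changed [87, 297, 13, 10, 100]
changed [233, 364, 3, 9, 27]
changed [237, 364, 4, 9, 28]
changed [270, 376, 7, 8, 44]
```

```bash
python3 -c "
from station import robot
print(robot.finish_job())"
```

```text
the job is handed in; nothing more can be done
None
```

The job is handed in at about 71 s: all three racks stand on the bottoms of their dishes, and the four grey boxes present are stacked in the bay, label centres agreeing within about 1 mm in the top camera. The rack for the dish nearest the robot caught the rim, tilted and was set down briefly on the tray floor before going in. One rack also pulled up against its pegs (about 35 N at the wrist) as I lifted it off.

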